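# Gauge the turned leg feet and sort them by seat size

## Task

Working along the rack from the end nearest you, as on my list, take each turned leg foot, stand it on the base of the bench caliper, let go and slide the jaws gently shut on its lower part (the seat) until they press on it from both sides, then open them again and put it in the tray for its size: 36 mm seats in the square tray, 30 mm seats in the round dish. There are two or three leg feet. When all are sorted, leave the caliper fully shut and the mug, pen pot and mouse where they are.

Things in the scene. Friction and masses are not known exactly. Their poses are not given: they have to be found in the camera images.
- gauge: bench caliper: 200 mm digital caliper lying flat on an aluminium base plate 145 x 300 x 12 mm (x, y, z), fixed to the desk. Origin: centre of the plate's underside, z up. The beam runs along y at x = -36 mm, 27 mm high; two long jaws stand out from it to +x over the plate. Clamp blocks at its ends (y = +132 and -140 mm) are 36 mm high
- fixed_face (a point): point on the fixed long jaw, at the caliper's +y end, in the plane of its measuring face, at gauge x = 0, y = +95 mm, z = 27 mm; axes as the gauge's. The face looks to -y and spans x = -27 to +35 mm, 20 to 34 mm above the desk; the jaw is 12 mm thick, towards +y
- moving_face (a point): moving long jaw, same size, facing the fixed one: this point is in the plane of its face (looks to +y), gauge x = 0, z = 27 mm; 12 mm thick towards -y. It is part of the sliding head, a black housing with a display: 44 mm wide (about gauge x = -36 mm), from 12 to 74 mm behind the face, top 39 mm above the desk
- slider (a joint): the caliper's reading: gap between the jaw faces in m, 0 = shut, 0.085 = fully open; as it grows the head moves to the gauge's -y. It slides with 1 N of friction and stays where it is left
- thumb_grip (a point): centre of the top (72 mm above the desk) of the upright black thumb grip by which the head is slid both ways: 14 mm thick (y), 30 mm wide (x), clear from 39 mm up. It is 100 mm behind the moving jaw's face, on a carriage that drives the head through a spring of 0.6 N/mm: with the jaws stopped, 6 mm more travel is about 3.5 N; after 12 mm (7 N) it is solid
- measure_spot (a point): point on the base plate's top (12 mm above the desk) between the jaws, 25 mm from the fixed jaw's face, halfway along the free length of the jaws (gauge x = 16 mm); a leg foot stood here with the jaws wide open is clear of everything
- rack: fixed wooden rack 294 x 66 x 48 mm with six open square cells 42 mm wide in a row along its x axis, 48 mm apart (x = -120, -72, -24, +24, +72, +120 mm); cell floors 8 mm above the desk. Its -x end is the one nearest the robot. Origin: centre of the underside, z up
- square_tray: loose plywood tray 126 x 126 mm outside, 35 mm high, walls and floor 5 mm. Origin: centre of the underside
- round_dish: loose straight-sided terracotta dish, 132 mm across outside, 35 mm high, walls 4 mm, floor 5 mm. Origin: centre of the underside
- mug: blue mug, 80 mm across, 90 mm tall; not to be disturbed
- pen_pot: dark pot 76 mm across, 100 mm tall, with pens up to 175 mm; not to be disturbed
- mouse: white computer mouse 105 x 60 x 31 mm; not to be disturbed
- leg_a: turned light wooden leg foot that starts in the rack's first (nearest the robot) cell, or absent. Standing, 105 mm tall, about 65 g. Lower 46 mm: the seat, a cylinder 30 or 36 mm across (which is not told; hidden in the rack); then a shoulder 40 mm across up to 54 mm; then a stem 28 mm across. Origin: centre of the underside, z along its axis
- leg_b: turned light wooden leg foot that starts in the rack's second cell, or absent. Standing, 105 mm tall, about 65 g. Lower 46 mm: the seat, a cylinder 30 or 36 mm across (which is not told; hidden in the rack); then a shoulder 40 mm across up to 54 mm; then a stem 28 mm across. Origin: centre of the underside, z along its axis
- leg_c: turned light wooden leg foot that starts in the rack's third cell, or absent. Standing, 105 mm tall, about 65 g. Lower 46 mm: the seat, a cylinder 30 or 36 mm across (which is not told; hidden in the rack); then a shoulder 40 mm across up to 54 mm; then a stem 28 mm across. Origin: centre of the underside, z along its axis
- leg_d: turned light wooden leg foot that starts in the rack's fourth cell, or absent. Standing, 105 mm tall, about 65 g. Lower 46 mm: the seat, a cylinder 30 or 36 mm across (which is not told; hidden in the rack); then a shoulder 40 mm across up to 54 mm; then a stem 28 mm across. Origin: centre of the underside, z along its axis
- leg_e: turned light wooden leg foot that starts in the rack's fifth cell, or absent. Standing, 105 mm tall, about 65 g. Lower 46 mm: the seat, a cylinder 30 or 36 mm across (which is not told; hidden in the rack); then a shoulder 40 mm across up to 54 mm; then a stem 28 mm across. Origin: centre of the underside, z along its axis
- leg_f: turned light wooden leg foot that starts in the rack's sixth (farthest) cell, or absent. Standing, 105 mm tall, about 65 g. Lower 46 mm: the seat, a cylinder 30 or 36 mm across (which is not told; hidden in the rack); then a shoulder 40 mm across up to 54 mm; then a stem 28 mm across. Origin: centre of the underside, z along its axis
Mind the look-alikes: they are no part of the job. What is shaped like the leg_c but turquoise is not meant. Several things have the shape of the round_dish; the one meant has the colours described above.

How it is judged (in metres and radians):
On the way, in this order (a step that is already met when the one before it is completed fails the run):
1. the leg foot of the rack's first (nearest the robot) cell, if there is one, stands free on the gauge's base with both jaws pressing on its seat (1.5 N or more each) (contact force between each of slider_c1, gauge_c3 and leg_a above 1.5 N and contact force between the fingers and leg_a below 0.5 N and angle between leg_a's own z axis and vertical below 0.12 rad and z of leg_a in the frame of gauge below 0.022 m), for 0.3 s.
2. the leg foot of the rack's second cell, if there is one, stands free on the gauge's base with both jaws pressing on its seat (1.5 N or more each) (contact force between each of slider_c1, gauge_c3 and leg_b above 1.5 N and contact force between the fingers and leg_b below 0.5 N and angle between leg_b's own z axis and vertical below 0.12 rad and z of leg_b in the frame of gauge below 0.022 m), for 0.3 s.
3. the leg foot of the rack's third cell, if there is one, stands free on the gauge's base with both jaws pressing on its seat (1.5 N or more each) (contact force between each of slider_c1, gauge_c3 and leg_c above 1.5 N and contact force between the fingers and leg_c below 0.5 N and angle between leg_c's own z axis and vertical below 0.12 rad and z of leg_c in the frame of gauge below 0.022 m), for 0.3 s.
4. the leg foot of the rack's fourth cell, if there is one, stands free on the gauge's base with both jaws pressing on its seat (1.5 N or more each) (contact force between each of slider_c1, gauge_c3 and leg_d above 1.5 N and contact force between the fingers and leg_d below 0.5 N and angle between leg_d's own z axis and vertical below 0.12 rad and z of leg_d in the frame of gauge below 0.022 m), for 0.3 s.
5. the leg foot of the rack's fifth cell, if there is one, stands free on the gauge's base with both jaws pressing on its seat (1.5 N or more each) (contact force between each of slider_c1, gauge_c3 and leg_e above 1.5 N and contact force between the fingers and leg_e below 0.5 N and angle between leg_e's own z axis and vertical below 0.12 rad and z of leg_e in the frame of gauge below 0.022 m), for 0.3 s.
6. the leg foot of the rack's sixth (farthest) cell, if there is one, stands free on the gauge's base with both jaws pressing on its seat (1.5 N or more each) (contact force between each of slider_c1, gauge_c3 and leg_f above 1.5 N and contact force between the fingers and leg_f below 0.5 N and angle between leg_f's own z axis and vertical below 0.12 rad and z of leg_f in the frame of gauge below 0.022 m), for 0.3 s.
At the end, for the whole second after the job is handed in: every 36 mm leg foot is in the square tray (origin within 60 mm of its centre line each way) and every 30 mm one in the round dish (within 62 mm of its centre), less than 50 mm above the tray's underside and at rest; both trays level; the jaws are shut (reading under 4 mm) (x of leg_a in the frame of square_tray between -0.06 and 0.06 m and y of leg_a in the frame of square_tray between -0.06 and 0.06 m and z of leg_a in the frame of square_tray between -0.005 and 0.05 m and linear speed of each of leg_a, leg_d, leg_f, leg_b, leg_c, leg_e below 0.03 m/s and x of leg_d in the frame of square_tray between -0.06 and 0.06 m and y of leg_d in the frame of square_tray between -0.06 and 0.06 m and z of leg_d in the frame of square_tray between -0.005 and 0.05 m and x of leg_f in the frame of square_tray between -0.06 and 0.06 m and y of leg_f in the frame of square_tray between -0.06 and 0.06 m and z of leg_f in the frame of square_tray between -0.005 and 0.05 m and horizontal distance between each of leg_b, leg_c, leg_e and round_dish below 0.062 m and z of leg_b in the frame of round_dish between -0.005 and 0.05 m and z of leg_c in the frame of round_dish between -0.005 and 0.05 m and z of leg_e in the frame of round_dish between -0.005 and 0.05 m and value of joint slider below 0.004 m and angle between each of square_tray, round_dish's own z axis and vertical below 0.12 rad); the robot touches nothing.
It fails at once if a jaw presses on a leg foot with more than 25 N (contact force between any of slider_c1, gauge_c3 and leg_a above 25 N or contact force between any of slider_c1, gauge_c3 and leg_b above 25 N or contact force between any of slider_c1, gauge_c3 and leg_c above 25 N or contact force between any of slider_c1, gauge_c3 and leg_d above 25 N or contact force between any of slider_c1, gauge_c3 and leg_e above 25 N or contact force between any of slider_c1, gauge_c3 and leg_f above 25 N).
It fails at once if the mug, pen pot or mouse is moved more than 2 cm (distance of any of mug, pen_pot, mouse from where it was at the start of the episode above 0.02 m).
Of leg_a, leg_b, leg_c, leg_d, leg_e, leg_f only 2 to 3 are there at a start; the rules pass over those that are not, and their reading is None.
At some moment in a run one of square_tray, round_dish may be knocked a few centimetres aside while the robot is not near it.
It also fails if it takes over 210 s, if anything falls off the work surface, if the arm or the gripper's body presses on something with over 40 N, if the wrist force passes 120 N, or if a joint passes its speed limit or range.

## Robot

A 6-joint arm with a two-finger parallel gripper is mounted at the origin on the work surface. World frame = base frame: x ahead of the robot, y to its left, z up, the work surface at z = 0. Lengths are in mm, angles in rad, forces in N, time in s.
With the tool pointing down it reaches from about 250 to 775 mm from the base axis. Payload 4 kg.
Tool frame: the origin (TCP) lies at the very end of the fingers, on their centre line; the grasp point (between the pads) lies 19 mm behind it; z points along the fingers, y is the line along which they close (so a half turn about z gives the same grasp; the last joint's range is limited). The gripper opens to 85 mm and grips with 20 to 120 N. Pads are 22 mm wide; open, the fingers measure 114 mm over their backs; the gripper's body (76 mm by 85 mm) begins 54 mm behind the grasp point. The pads swing forward as they close: fully open they stand 13 mm farther back than shut.
Start: joints at [-1.371, 0.087, 1.371, -0, 1.684, -0.103], TCP at [164.004, -524.998, 201.841] pointing down, gripper open.
Joint ranges: [-3.1, 3.1], [-0.76, 2.03], [0.27, 2.55], [-1.08, 4.22], [0.17, 2.65], [-2.57, 2.57]. Speed limits (rad/s): [2.79, 2.79, 3.14, 3.14, 3.14, 3.14].

## Interface

Orientations are given as a unit quaternion [x, y, z, w].
In Python, from cell import observe, optics, job, trace gives the robot as it stands.
- The arm moves only by the tool play_rows, never from a script. Its arguments are lists of equal length, an entry for each row: "travel": the shift along the tool's x, y, z normalised to -1 to 1, where 1 is 250 mm, a list of three; "dr": the turn, a rotation vector about the tool's x, y, z normalised to -1 to 1, where 1 is 360 degrees, a list of three. A call has exactly 5 rows; each row shifts and turns the commanded pose from where the row before left it, along the tool's axes as they then stand; what a row does not reach is not made up. A row lasts 1/10 s, in which the tool goes at most 50 mm and 8.59 degrees, less where a joint would pass 70% of its speed; a pose out of reach is approached as far as the arm can. A call with a number of a shift or a turn outside -1 to 1 is refused whole. A call with a gripper value outside its range is refused whole. "claw" is the finger opening in mm, from 0 to 85.4, set as the call begins (left out, the last holds). The fingers move at their own pace and stop on an object; "squeeze" is the grip in N (left out, the last holds). Time passes only in rows, so rows that do not move let the fingers close, or fill a call up. It gives the time, the measured TCP pose, the force, the opening and the grip force at its end, in the units of the state.
- observe(): the state, without advancing time (a new reading comes with each control period).
- optics.read_camera(name): name is "scene" or "top"; returns (picture, depth): 420x560x3 uint8, red, green, blue; 420x560 float32, mm along the optical axis (not along the pixel's ray), 0 where there is no reading.
- optics.get_calibration(name): a dict with "camera_matrix" (3x3 intrinsics, pixels), "cam_to_world" (4x4, takes a point from camera to world coordinates). Camera axes: x right, y down, z forward; pixel columns grow to the right and rows downward; lengths in mm; the calibration is good to about 2 mm. A picture is of the moment at which its call begins. get_calibration takes no time and is no camera call.
- job.close_job(): hands the job in; it is judged then, once.
Trained networks look in the newest picture that a camera, given by its name, has taken for a name from the list of things; names that differ only in an ending like _2 or _b are one class to them, and where a whole thing is asked for, a point or a joint stands for the part that bears it (a point fixed in the world has none). Each returns a list of dicts, best first, with "conf" (0 to 1); they miss things now and then, are a little off and sometimes report something else, mostly with a low value. They report only what shows in the picture. A call takes as long as a camera call. They do not tell look-alikes from the thing itself.
- trace(camera, target): "pixels" (420x560 bool, what is visible of it) and "extent" ([left, top, right, bottom] in pixels, round what is visible of it).
The state is a dict: "t": time; "qpos": joint angles; "joint_vel": joint speeds; "effort": joint torques, N m; "eef_pos": TCP position; "tcp_rot": TCP orientation; "wrist_force": force on the tool from outside, world axes, zero at the start; "torque": the same for the moment, N m; "finger_gap": opening from 0.0 (shut) to 1.0 (fully open); "grasp_force": force on a finger pad.
Only numpy, scipy, OpenCV 4.12 (cv2) and the standard library are available. Lean on these libraries where they do the work, as an engineer would, in place of code of your own. Each camera call takes 0.05 s, during which the arm holds its last target. There are 200 camera calls.

## Working session

There is one attempt and no reset: what is moved stays moved. The work goes in short steps, Python scripts to look and compute and a tool call to move; the robot and the scene stay as the last step left them, time stands still between calls to the robot, and variables do not carry over. Pictures are saved under pics/ and viewed, at most 14 in all, crops included, and the job is handed in when it is done.

Besides the shell and the picture viewer there is one more tool, called after "Call:" as name(argument=value, ...), one argument or row to a line, values as JSON. play_rows: Moves the arm, as the interface text tells. Its arguments: {"type":"object","properties":{"travel":{"type":"array","items":{"type":"array","items":{"type":"number","minimum":-1,"maximum":1}}},"dr":{"type":"array","items":{"type":"array","items":{"type":"number","minimum":-1,"maximum":1}}},"claw":{"type":"number"},"squeeze":{"type":"number"}},"required":["travel","dr"]}

```bash
mkdir -p pics; ls; python3 - <<'E'
from cell import observe, optics
import cv2
print(observe())
for n in("scene","top"):
    p,d=optics.read_camera(n); cv2.imwrite(f"pics/{n}0.png",p[:,:,::-1])
    c=optics.get_calibration(n); print(n,c)
E
```

```text
pics
{'t': 0.0, 'qpos': array([-1.37111011e+00,  8.79957516e-02,  1.37228287e+00, -9.09432227e-06,
        1.68359883e+00, -1.03096717e-01]), 'joint_vel': array([-4.34598898e-04,  5.46365999e-04, -5.53418498e-05, -8.64146357e-04,
        2.60098348e-04,  9.40758037e-04]), 'effort': array([-8.24554008e-04, -3.51872957e+01, -3.13268065e+01, -2.49396026e-04,
        1.07839855e-02, -4.19896992e-06]), 'eef_pos': array([ 163.87824218, -524.42054326,  200.60241528]), 'tcp_rot': array([ 9.88561614e-01,  1.50813229e-01, -5.96640796e-05, -1.14085044e-03]), 'wrist_force': array([-0.29977807, -0.23008436, -0.01050701]), 'torque': array([ 0.00917071,  0.02884748, -0.0249871 ]), 'grasp_force': 0.0, 'finger_gap': 0.9970280203786389}
scene {'camera_matrix': array([[399.98817287,   0.        , 280.94184894],
       [  0.        , 399.98817287, 210.6492293 ],
       [  0.        ,   0.        ,   1.        ]]), 'cam_to_world': array([[-3.22186537e-01,  8.28491019e-01, -4.58037625e-01,
         1.06878555e+03],
       [ 9.46669466e-01,  2.80136575e-01, -1.59186750e-01,
         8.40768096e+01],
       [-3.57170114e-03, -4.84898062e-01, -8.74563384e-01,
         1.01378717e+03],
       [ 0.00000000e+00,  0.00000000e+00,  0.00000000e+00,
         1.00000000e+00]])}
top {'camera_matrix': array([[527.58934099,   0.        , 283.73451158],
       [  0.        , 527.58934099, 214.5285889 ],
       [  0.        ,   0.        ,   1.        ]]), 'cam_to_world': array([[-1.67616904e-02, -9.81655701e-01,  1.89924010e-01,
         2.30882602e+02],
       [-9.99806671e-01,  1.84085144e-02,  6.90999077e-03,
        -6.79691488e+01],
       [-1.02794507e-02, -1.89771469e-01, -9.81774476e-01,
         1.66510916e+03],
       [ 0.00000000e+00,  0.00000000e+00,  0.00000000e+00,
         1.00000000e+00]])}
```

View pics/scene0.png

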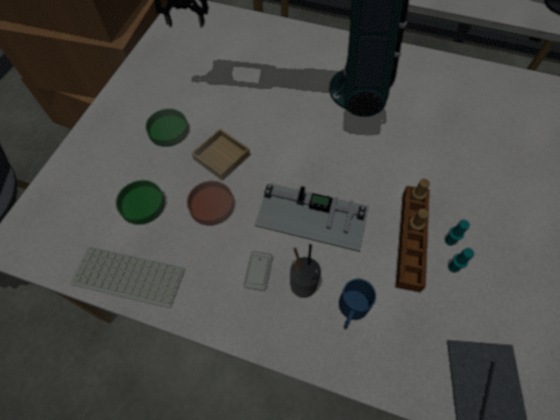

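View pics/top0.png

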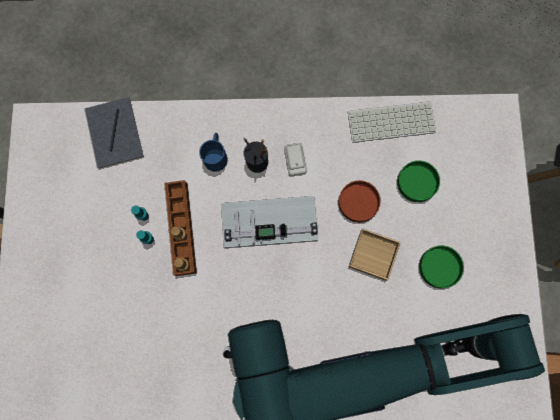

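The scene view shows the red-brown (terracotta) dish at (211,203), green look-alike dishes at (140,202) and (167,127), the square tray at (221,153), the gauge at (313,213) and the rack at (413,238). Two wooden legs are at (421,190) and (418,218), and turquoise look-alikes stand outside the rack at (458,232) and (461,260). The top view agrees: legs at (181,265) and (178,234), dish at (359,201), tray at (374,255).

Next I'll measure and enlarge.

```bash
cat > h.py <<'E'
import numpy as np, cv2
from cell import observe, optics, trace
def cloud(n,d):
    c=optics.get_calibration(n);K=c["camera_matrix"];T=c["cam_to_world"]
    v,u=np.mgrid[0:420,0:560]
    P=np.stack([(u-K[0,2])/K[0,0]*d,(v-K[1,2])/K[1,1]*d,d],-1)
    W=P@T[:3,:3].T+T[:3,3]; W[d<=0]=np.nan
    return W
def proj(n,X):
    c=optics.get_calibration(n);K=c["camera_matrix"];T=np.linalg.inv(c["cam_to_world"])
    p=np.atleast_2d(X)@T[:3,:3].T+T[:3,3]; p=p@K.T
    return p[:,:2]/p[:,2:]
def rect(P):
    (c,s,a)=cv2.minAreaRect(P[:,:2].astype(np.float32)); return np.round(c,1),np.round(s,1),round(a,2)
def circ(P):
    A=np.c_[2*P[:,:2],np.ones(len(P))];b=(P[:,:2]**2).sum(1);s=np.linalg.lstsq(A,b,rcond=None)[0]
    return s[:2],np.sqrt(s[2]+s[0]**2+s[1]**2)
E
python3 - <<'E'
from h import *
for n in("scene","top"):
    p,d=optics.read_camera(n); W=cloud(n,d)
    np.savez(f"{n}.npz",p=p,d=d,W=W)
    desk=W[(abs(W[...,2])<15)]; print(n,"desk z",np.nanmedian(desk[:,2]))
    for t in ["gauge","rack","square_tray","round_dish","leg_a","moving_face","thumb_grip","mug","pen_pot","mouse"]:
        for r in trace(n,t)[:4]:
            m=r["pixels"]; P=W[m]; P=P[~np.isnan(P[:,0])]
            if len(P)<5: continue
            zt=np.percentile(P[:,2],95); H=P[P[:,2]>3]
            print(t,round(r["conf"],2),r["extent"],len(P),"ztop",round(zt,1),"rect",rect(H) if len(H)>4 else None,"med",np.median(P,0).round(1))
p=np.load("top.npz")["p"]; q=np.load("scene.npz")["p"]
a=cv2.resize(p[170:290,130:330],(800,480),interpolation=cv2.INTER_CUBIC)
cv2.imwrite("pics/a.png",cv2.convertScaleAbs(a[:,:,::-1],alpha=1.5))
b=cv2.resize(q[160:300,240:480],(800,467),interpolation=cv2.INTER_CUBIC)
cv2.imwrite("pics/b.png",cv2.convertScaleAbs(b[:,:,::-1],alpha=1.8))
E
```

```text
scene desk z 1.5807768154630821
gauge 0.73 [254.6, 186.5, 364.7, 252.4] 4951 ztop 40.5 rect (array([520.3, -10.9]), array([166.4, 303.1]), 3.73) med [535.1  -6.9  13.9]
gauge 0.61 [184.1, 181.0, 234.4, 228.1] 1579 ztop 35.5 rect (array([ 589.5, -299.4]), array([130.8, 127.2]), 42.69) med [ 583.4 -303.4    7.6]
rack 0.81 [396.0, 186.2, 427.0, 293.0] 2404 ztop 51.3 rect (array([513.8, 268.6]), array([292.5,  67.5]), 6.76) med [559.4 270.3  40.3]
rack 0.51 [295.8, 187.6, 335.1, 225.8] 586 ztop 71.9 rect (array([521.1,  -5.3]), array([101.5, 111.8]), 13.53) med [503.5  -0.6  38.7]
rack 0.37 [192.7, 130.7, 248.4, 179.9] 1676 ztop 36.6 rect (array([ 417.6, -338.6]), array([131.1, 128.9]), 68.3) med [ 413.5 -340.6    8.8]
square_tray 0.83 [192.0, 129.5, 248.9, 181.0] 1769 ztop 36.7 rect (array([ 413.1, -349.9]), array([152.8, 129. ]), 69.17) med [ 413.2 -342.1    8.7]
square_tray 0.71 [408.7, 206.9, 425.8, 231.8] 258 ztop 115.3 rect (array([492.7, 263.8]), array([33.7, 29.2]), 63.49) med [497.9 262.1  81.9]
square_tray 0.23 [253.3, 184.2, 373.8, 252.5] 4879 ztop 40.6 rect (array([527.6, -12
[... 4004 characters left out ...]
[494.4   6.   37.9]
thumb_grip 0.68 [276.9, 225.8, 284.8, 236.7] 84 ztop 75.9 rect (array([494.8, -50.2]), array([25.1, 30. ]), 89.2) med [491.3 -50.8  63.3]
mug 0.7 [199.6, 132.7, 226.6, 172.5] 710 ztop 91.2 rect (array([754.7, 164.2]), array([ 78.5, 110.3]), 87.7) med [751.4 166.4  37.4]
mug 0.47 [219.9, 196.0, 317.4, 251.8] 4176 ztop 39.8 rect (array([531. ,  -7.9]), array([147.2, 301.4]), 3.25) med [527.9  -6.5  13.7]
pen_pot 0.78 [245.1, 138.7, 270.2, 174.0] 656 ztop 153.1 rect (array([742.3,  30.4]), array([102.6,  76.3]), 5.24) med [718.6  25.7  98.4]
mouse 0.96 [284.1, 145.6, 308.6, 179.1] 564 ztop 36.3 rect (array([735. , -95.8]), array([104.9,  60.8]), 8.63) med [730.3 -95.4  26.5]
```

View pics/b.png

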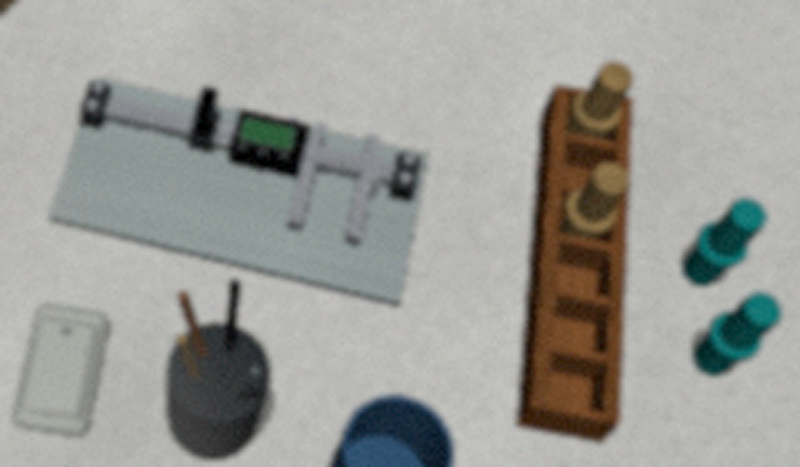

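View pics/a.png

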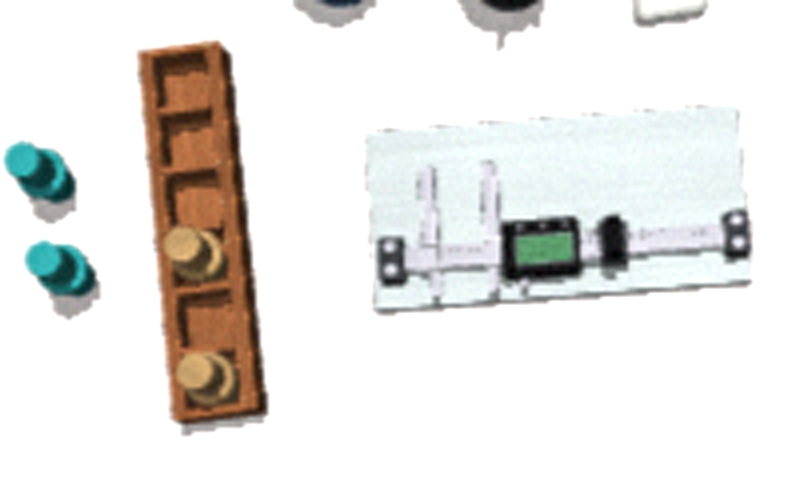

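Confirmed: the two wooden legs are in rack cell 1 (crop pixel 600,100) and cell 3 (600,200). The turquoise pair stands outside the rack at (725,240) and (735,330), so it is not meant. Of the three dishes, the red-brown one at scene pixel (211,203) is the terracotta one; the other two are green. The caliper is partly open.

Next are the refined poses.

```bash
cat > fit.py <<'E'
from h import *
from scipy.ndimage import binary_erosion
for n in("scene","top"):
    f=np.load(n+".npz");W=f["W"];p=f["p"].astype(int)
    R=lambda x0,x1,y0,y1,z0,z1:W[(W[...,0]>x0)&(W[...,0]<x1)&(W[...,1]>y0)&(W[...,1]<y1)&(W[...,2]>z0)&(W[...,2]<z1)]
    z0=np.median(R(300,700,80,200,-10,10)[:,2]); print(n,"desk z near gauge",z0.round(2))
    g=R(430,630,-180,160,8,18); print(" plate",rect(g),"z",np.median(g[:,2]).round(1))
    r=R(340,700,200,330,44,56); print(" rack top",rect(r),np.median(r[:,2]).round(1))
    for nm,(x,y) in dict(a=(392,253),c=(489,263)).items():
        s=R(x-30,x+30,y-30,y+30,66,130)
        t=s[s[:,2]>np.percentile(s[:,2],97)-5]; m=s[s[:,2]<104]
        print(" leg",nm,"top",rect(t),np.median(t,0).round(1))
    t=R(470,530,-90,-20,65,85);print(" thumb",rect(t),np.median(t,0).round(1))
    h=R(470,530,-40,60,34,46);print(" head",rect(h),np.median(h,0).round(1))
    j=R(522,575,20,130,24,44);j2=j[:,1]; print(" jaws y hist",np.histogram(j2,bins=range(20,130,4)))
    s=R(330,510,-440,-250,28,42);print(" tray",rect(s))
    d=R(500,680,-380,-210,28,42);print(" dish",circ(d),rect(d))
E
python3 fit.py
```

```text
scene desk z near gauge 1.3
 plate (array([526.5, -11.7]), array([308.8, 177.3]), 88.47) z 13.1
 rack top (array([511.4, 268.4]), array([297.3,  67.3]), 6.75) 49.0
 leg a top (array([393.7, 254.6]), array([24.3, 28. ]), 63.46) [393.6 252.9 114.2]
 leg c top (array([488.6, 264.6]), array([26.5, 25.8]), 5.51) [489.2 265.4 114.1]
 thumb (array([496.6, -56. ]), array([27.5, 15.1]), 2.29) [498.  -55.1  72.6]
 head (array([498.4,   7.4]), array([78.1, 55.5]), 86.63) [497.    4.7  39.9]
 jaws y hist (array([ 0,  0,  0,  6, 20, 19, 19,  0,  0,  0,  0,  0,  0,  0,  0,  1, 19,
       20, 17,  2,  0,  0,  0,  0,  0,  0,  0]), array([ 20,  24,  28,  32,  36,  40,  44,  48,  52,  56,  60,  64,  68,
        72,  76,  80,  84,  88,  92,  96, 100, 104, 108, 112, 116, 120,
       124, 128]))
 tray (array([ 416.8, -338.9]), array([130.1, 127.8]), 68.44)
 dish (array([ 588.37195639, -298.6301104 ]), np.float64(63.60884886376769)) (array([ 587.7, -299.1]), array([130.4, 130. ]), 37.56)
top desk z near gauge 0.31
 plate (array([530.2,  -7.3]), array([198.4, 337.2]), 1.39) z 12.4
 rack top (array([512.6, 
[... 161 characters left out ...]
array([22.2, 21.6]), 26.95) [485.  264.7 116.7]
 thumb (array([496.1, -52.8]), array([28.6, 14.4]), 9.99) [497.  -53.6  70.9]
 head (array([495.8,  12.1]), array([85.5, 52. ]), 81.03) [494.1   8.9  39.1]
 jaws y hist (array([ 0,  0,  0,  0,  4, 21, 12, 10,  0,  0,  0,  0,  0,  0,  0,  0,  7,
       14,  9, 13,  1,  0,  0,  0,  0,  0,  0]), array([ 20,  24,  28,  32,  36,  40,  44,  48,  52,  56,  60,  64,  68,
        72,  76,  80,  84,  88,  92,  96, 100, 104, 108, 112, 116, 120,
       124, 128]))
 tray (array([ 417.9, -335.7]), array([126.5, 127.8]), 68.37)
 dish (array([ 588.46026246, -295.30518116]), np.float64(63.660039232055496)) (array([ 588.9, -294.6]), array([130.1, 130.6]), 45.26)
```

Call:
play_rows(
  travel=[
    [0, 0, 0],
    [0, 0, 0],
    [0.11, -0.138, 0],
    [0.11, -0.138, 0],
    [0.11, -0.138, 0],
  ],
  dr=[
    [0, 0, 0.0194],
    [0, 0, 0.0194],
    [0, 0, 0],
    [0, 0, 0],
    [0, 0, 0],
  ],
  claw=45,
  squeeze=25,
)

```text
t: 1.7
eef_pos: [240.8, -415.7, 201.7]
tcp_rot: [1.0, 0.029, 0.0, -0.0]
wrist_force: [0.4, -1.0, 0.3]
finger_gap: 0.527
grasp_force: 0.0
```

Call:
play_rows(
  travel=[
    [0.11, -0.138, 0],
    [0.11, -0.138, 0],
    [0.11, -0.138, 0],
    [0.11, -0.138, 0],
    [0.11, -0.138, 0],
  ],
  dr=[
    [0, 0, 0],
    [0, 0, 0],
    [0, 0, 0],
    [0, 0, 0],
    [0, 0, 0],
  ],
)

```text
t: 2.2
eef_pos: [368.1, -234.9, 202.1]
tcp_rot: [1.0, 0.029, 0.0, 0.0]
wrist_force: [1.1, -1.5, -0.5]
finger_gap: 0.528
grasp_force: 0.0
```

Call:
play_rows(
  travel=[
    [0.11, -0.138, 0],
    [0.11, -0.138, 0],
    [0.11, -0.138, 0],
    [0.11, -0.138, 0],
    [0.11, -0.138, 0],
  ],
  dr=[
    [0, 0, 0],
    [0, 0, 0],
    [0, 0, 0],
    [0, 0, 0],
    [0, 0, 0],
  ],
)

```text
t: 2.7
eef_pos: [495.3, -54.5, 202.1]
tcp_rot: [1.0, 0.03, 0.0, 0.0]
wrist_force: [0.4, 0.3, -0.2]
finger_gap: 0.528
grasp_force: 0.0
```

```bash
cat > go.py <<'E'
import sys
from h import *
from scipy.spatial.transform import Rotation as R
# usage: go.py x y z [yaw_deg]: remaining shift in tool axes (mm and units, after turning to yaw), turn units about z
def go(x,y,z,yaw=3.4):
    s=observe(); M=R.from_quat(s["tcp_rot"]).as_matrix(); p=s["eef_pos"]
    cy=np.degrees(np.arctan2(M[1,0],M[0,0])); th=np.radians(yaw)
    T=np.array([[np.cos(th),np.sin(th),0],[np.sin(th),-np.cos(th),0],[0,0,-1]]).T
    d=np.array([x,y,z])-p; u=T.T@d
    tilt=np.degrees(np.arccos(-M[2,2]))
    print("t",round(s["t"],1),"pos",p.round(1),"yaw",cy.round(2),"tilt",tilt.round(2),"F",np.round(s["wrist_force"],1),"gap",round(s["finger_gap"]*85.4,1),"grip",round(s["grasp_force"],1))
    print("tool mm",u.round(1),"units",(u/250).round(4),"turn z units",round((cy-yaw)/360,4))
if __name__=="__main__": go(*map(float,sys.argv[1:]))
E
python3 go.py 496.6 -54 46
```

```text
t 2.7 pos [495.3 -54.5 202.1] yaw 3.4 tilt 0.06 F [ 0.4  0.3 -0.2] gap 45.1 grip 0.0
tool mm [  1.4  -0.4 156.1] units [ 0.0054 -0.0016  0.6243] turn z units -0.0
```

Call:
play_rows(
  travel=[
    [0.005, -0.002, 0.15],
    [0, 0, 0.15],
    [0, 0, 0.15],
    [0, 0, 0.12],
    [0, 0, 0.052],
  ],
  dr=[
    [0, 0, 0],
    [0, 0, 0],
    [0, 0, 0],
    [0, 0, 0],
    [0, 0, 0],
  ],
)

```text
t: 3.2
eef_pos: [493.2, -55.0, 42.8]
tcp_rot: [1.0, 0.03, -0.003, -0.001]
wrist_force: [-0.5, 0.5, 0.8]
finger_gap: 0.531
grasp_force: 0.0
```

Call:
play_rows(
  travel=[
    [0, 0, 0],
    [0, 0, 0],
    [0, 0, 0],
    [0, 0, 0],
    [0, 0, 0],
  ],
  dr=[
    [0, 0, 0],
    [0, 0, 0],
    [0, 0, 0],
    [0, 0, 0],
    [0, 0, 0],
  ],
  claw=5,
)

```text
t: 3.7
eef_pos: [496.6, -55.9, 47.7]
tcp_rot: [1.0, 0.029, 0.001, 0.0]
wrist_force: [-0.8, -0.4, -0.5]
finger_gap: 0.058
grasp_force: 0.0
```

```bash
python3 - <<'E'
from h import *
o=[]
for n,(r0,r1,c0,c1) in dict(scene=(130,260,220,400),top=(170,300,200,380)).items():
    p,d=optics.read_camera(n); np.savez(n+"1.npz",p=p,d=d,W=cloud(n,d))
    o.append(cv2.resize(p[r0:r1,c0:c1],(400,289),interpolation=cv2.INTER_CUBIC))
cv2.imwrite("pics/c.png",cv2.convertScaleAbs(np.hstack(o)[:,:,::-1],alpha=1.6))
E
python3 go.py 496.6 -54 46
```

```text
t 3.8 pos [496.1 -55.7  47. ] yaw 3.38 tilt 0.08 F [-0.1 -0.7  0.2] gap 5.0 grip 0.0
tool mm [ 0.6 -1.7  1. ] units [ 0.0025 -0.0069  0.0041] turn z units -0.0001
```

View pics/c.png

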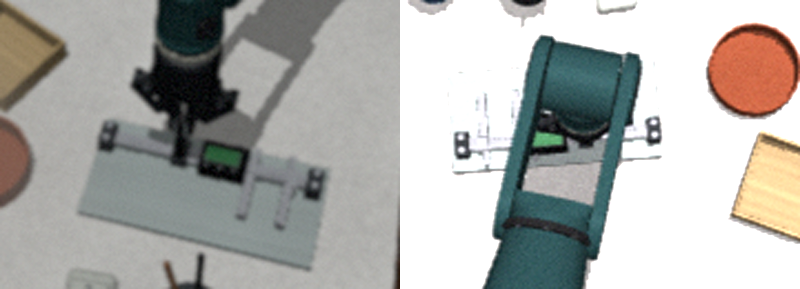

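```bash
python3 - <<'E'
from h import *
f=np.load("scene1.npz");p=f["p"];W=f["W"]
cv2.imwrite("pics/d.png",cv2.convertScaleAbs(cv2.resize(p[150:220,275:355],(800,600),interpolation=cv2.INTER_CUBIC)[:,:,::-1],alpha=2.5))
for r in range(180,212,2):
    print(r,[tuple(W[r,c].round().astype(int)) for c in range(294,312,3)])
print(proj("scene",[[496.6,-54,72],[496,-55.7,47],[496.6,-54,39]]))
E
```

```text
180 [(np.int64(504), np.int64(-75), np.int64(124)), (np.int64(509), np.int64(-65), np.int64(136)), (np.int64(493), np.int64(-61), np.int64(116)), (np.int64(510), np.int64(-49), np.int64(146)), (np.int64(511), np.int64(-41), np.int64(151)), (np.int64(498), np.int64(-36), np.int64(135))]
182 [(np.int64(431), np.int64(-95), np.int64(0)), (np.int64(510), np.int64(-65), np.int64(128)), (np.int64(501), np.int64(-59), np.int64(118)), (np.int64(506), np.int64(-49), np.int64(131)), (np.int64(507), np.int64(-41), np.int64(136)), (np.int64(498), np.int64(-35), np.int64(126))]
184 [(np.int64(440), np.int64(-92), np.int64(2)), (np.int64(505), np.int64(-66), np.int64(111)), (np.int64(498), np.int64(-59), np.int64(104)), (np.int64(505), np.int64(-49), np.int64(120)), (np.int64(506), np.int64(-41), np.int64(124)), (np.int64(505), np.int64(-33), np.int64(127))]
186 [(np.int64(447), np.int64(-90), np.int64(3)), (np.int64(506), np.int64(-65), np.int64(103)), (np.int64(495), np.int64(-60), np.int64(90)), (np.int64(506), np.int64(-49), np.int64(111)), (np.int64(500), np.int64(-42), np.int64(106)), (np.in
[... 2906 characters left out ...]
int64(524), np.int64(-65), np.int64(13)), (np.int64(523), np.int64(-57), np.int64(16)), (np.int64(519), np.int64(-49), np.int64(14)), (np.int64(517), np.int64(-41), np.int64(14)), (np.int64(513), np.int64(-33), np.int64(12)), (np.int64(516), np.int64(-23), np.int64(24))]
210 [(np.int64(531), np.int64(-63), np.int64(13)), (np.int64(528), np.int64(-55), np.int64(13)), (np.int64(526), np.int64(-47), np.int64(14)), (np.int64(522), np.int64(-39), np.int64(13)), (np.int64(520), np.int64(-31), np.int64(14)), (np.int64(517), np.int64(-23), np.int64(14))]
[[301.52457075 190.40629012]
 [300.64685624 194.75373343]
 [301.04340221 196.55166917]]<stdin>:5: RuntimeWarning: invalid value encountered in cast
```

View pics/d.png

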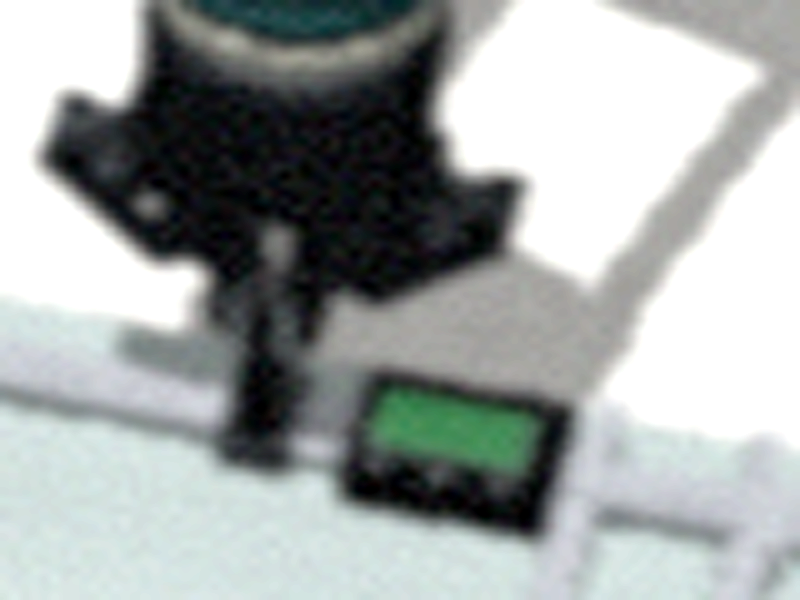

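The scene crop shows a finger on each side of the thumb grip, crop pixels (230,300) and (300,330), with its top visible between them. So it seems held, even though the gap reads 5 mm. I'll test with a small pull in the opening direction.

Call:
play_rows(
  travel=[
    [0, 0.016, 0],
    [0, 0.016, 0],
    [0, 0.016, 0],
    [0, 0.016, 0],
    [0, 0.016, 0],
  ],
  dr=[
    [0, 0, 0],
    [0, 0, 0],
    [0, 0, 0],
    [0, 0, 0],
    [0, 0, 0],
  ],
)

```text
t: 4.3
eef_pos: [496.8, -76.1, 46.2]
tcp_rot: [1.0, 0.029, -0.0, 0.0]
wrist_force: [-0.0, 0.7, 0.0]
finger_gap: 0.061
grasp_force: 0.0
```

```bash
python3 go.py 496.6 -54 46; python3 - <<'E'
from h import *
p,d=optics.read_camera("scene"); W=cloud("scene",d)
def R(x0,x1,y0,y1,z0,z1): return W[(W[...,0]>x0)&(W[...,0]<x1)&(W[...,1]>y0)&(W[...,1]<y1)&(W[...,2]>z0)&(W[...,2]<z1)]
j=R(522,575,-30,130,24,44)[:,1]; h,b=np.histogram(j,bins=range(-30,130,4)); print([(int(x),int(y)) for x,y in zip(b,h) if y])
for r in trace("scene","thumb_grip")[:1]: print(r["extent"],r["conf"])
E
```

```text
t 4.3 pos [496.8 -76.1  46.2] yaw 3.36 tilt 0.01 F [-0.   0.7  0. ] gap 5.2 grip 0.0
tool mm [  1.1 -22.1   0.2] units [ 0.0043 -0.0883  0.001 ] turn z units -0.0001
[(34, 15), (38, 21), (42, 20), (46, 8), (82, 11), (86, 20), (90, 20), (94, 10)]
[295.5, 185.3, 306.3, 204.2] 0.58
```

```bash
python3 - <<'E'
from h import *
p,d=optics.read_camera("scene"); W=cloud("scene",d)
cv2.imwrite("pics/e.png",cv2.convertScaleAbs(cv2.resize(p[150:220,265:345],(800,600),interpolation=cv2.INTER_CUBIC)[:,:,::-1],alpha=2.5))
for r in range(182,206,2):
    print(r,[tuple(map(int,np.nan_to_num(W[r,c]))) for c in range(280,310,3)])
print(proj("scene",[[496.8,-76,46],[496.8,-54,72]]))
E
```

```text
182 [(447, -134, 3), (444, -125, 3), (440, -117, 2), (502, -89, 106), (504, -80, 113), (508, -70, 123), (507, -62, 126), (500, -56, 119), (505, -47, 130), (505, -38, 134)]
184 [(452, -132, 1), (450, -123, 2), (447, -115, 1), (503, -88, 98), (506, -79, 106), (504, -71, 107), (498, -64, 101), (431, -72, 0), (428, -64, 0), (424, -56, -2)]
186 [(467, -127, 14), (462, -119, 10), (451, -113, -2), (502, -88, 86), (505, -79, 94), (505, -70, 99), (500, -63, 95), (485, -59, 75), (435, -62, 0), (437, -52, 7)]
188 [(473, -125, 13), (469, -117, 12), (467, -108, 12), (464, -100, 12), (506, -78, 86), (505, -70, 89), (501, -63, 86), (490, -57, 74), (487, -49, 72), (439, -51, 0)]
190 [(479, -123, 12), (477, -114, 13), (475, -105, 16), (473, -97, 16), (468, -89, 12), (467, -80, 16), (463, -72, 14), (497, -55, 75), (490, -48, 68), (445, -49, -1)]
192 [(496, -117, 30), (493, -109, 30), (488, -101, 26), (479, -95, 15), (474, -87, 12), (472, -79, 12), (503, -61, 69), (504, -53, 76), (484, -49, 47), (460, -45, 12)]
194 [(502, -115, 30), (500, -106, 32), (497, -98, 30), (495, -90, 31), (492, -82, 31), (488,
[... 266 characters left out ...]
04, -105, 15), (498, -98, 10), (507, -86, 31), (504, -78, 29), (502, -70, 31), (511, -58, 51), (508, -50, 52), (495, -45, 33), (490, -37, 30)]
200 [(510, -112, 10), (509, -103, 13), (504, -96, 9), (503, -87, 13), (501, -79, 13), (497, -71, 11), (510, -58, 40), (510, -50, 43), (500, -43, 30), (497, -35, 30)]
202 [(518, -109, 12), (515, -101, 13), (512, -93, 12), (510, -85, 13), (510, -76, 18), (504, -68, 12), (510, -58, 27), (510, -49, 32), (506, -41, 30), (502, -33, 29)]
204 [(525, -107, 13), (523, -99, 15), (520, -91, 14), (515, -83, 11), (513, -74, 12), (510, -66, 12), (508, -58, 13), (511, -48, 23), (501, -42, 11), (500, -33, 13)]
[[293.71296956 193.2049274 ]
 [301.50300329 190.46445331]]
```

View pics/e.png

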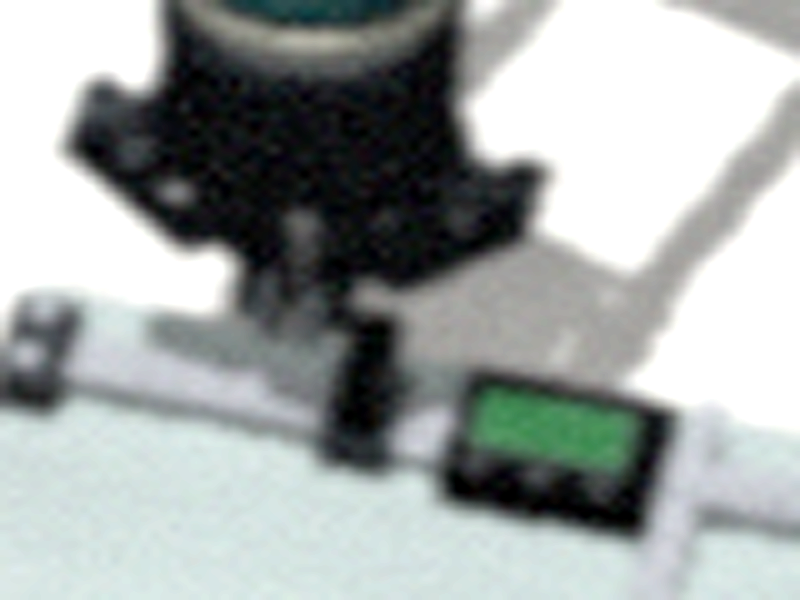

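The crop shows the closed fingers ending at about crop pixel (300,330), above and beside the thumb grip top at (365,320). By depth their tips stand at about z = 80 although the state says 46. So the reported TCP height is about 34 mm too low, and the grip was missed from above. I'll go back over it, descend further and close.

Call:
play_rows(
  travel=[
    [0, 0, -0.06],
    [0, -0.044, 0],
    [0, -0.044, 0],
    [0, 0, 0],
    [0, 0, 0],
  ],
  dr=[
    [0, 0, 0],
    [0, 0, 0],
    [0, 0, 0],
    [0, 0, 0],
    [0, 0, 0],
  ],
  claw=45,
)

```text
t: 4.95
eef_pos: [495.0, -52.9, 60.6]
tcp_rot: [1.0, 0.03, -0.001, 0.0]
wrist_force: [0.4, 0.5, 0.3]
finger_gap: 0.525
grasp_force: 0.0
```

Call:
play_rows(
  travel=[
    [0, 0, 0.04],
    [0, 0, 0.04],
    [0, 0, 0.04],
    [0, 0, 0.02],
    [0, 0, 0],
  ],
  dr=[
    [0, 0, 0],
    [0, 0, 0],
    [0, 0, 0],
    [0, 0, 0],
    [0, 0, 0],
  ],
)

```text
t: 5.45
eef_pos: [494.4, -53.6, 24.6]
tcp_rot: [1.0, 0.029, -0.002, -0.0]
wrist_force: [0.5, -0.4, -0.2]
finger_gap: 0.525
grasp_force: 0.0
```

Call:
play_rows(
  travel=[
    [0, 0, 0],
    [0, 0, 0],
    [0, 0, 0],
    [0, 0, 0],
    [0, 0, 0],
  ],
  dr=[
    [0, 0, 0],
    [0, 0, 0],
    [0, 0, 0],
    [0, 0, 0],
    [0, 0, 0],
  ],
  claw=5,
)

```text
t: 5.95
eef_pos: [496.0, -53.8, 26.9]
tcp_rot: [1.0, 0.03, 0.001, 0.0]
wrist_force: [0.9, -0.7, 1.7]
finger_gap: 0.156
grasp_force: 29.4
```

Call:
play_rows(
  travel=[
    [0, 0.02, 0],
    [0, 0.035, 0],
    [0, 0.035, 0],
    [0, 0.035, 0],
    [0, 0.035, 0],
  ],
  dr=[
    [0, 0, 0],
    [0, 0, 0],
    [0, 0, 0],
    [0, 0, 0],
    [0, 0, 0],
  ],
)

```text
t: 6.45
eef_pos: [498.4, -94.6, 26.8]
tcp_rot: [1.0, 0.029, 0.001, 0.0]
wrist_force: [0.5, 1.1, 3.7]
finger_gap: 0.153
grasp_force: 29.7
```

Call:
play_rows(
  travel=[
    [0, 0.012, 0],
    [0, 0, 0],
    [0, 0, 0],
    [0, 0, 0],
    [0, 0, 0],
  ],
  dr=[
    [0, 0, 0],
    [0, 0, 0],
    [0, 0, 0],
    [0, 0, 0],
    [0, 0, 0],
  ],
)

```text
t: 6.95
eef_pos: [498.5, -96.6, 26.7]
tcp_rot: [1.0, 0.03, 0.001, 0.0]
wrist_force: [0.7, -0.2, 5.6]
finger_gap: 0.15
grasp_force: 29.9
```

Call:
play_rows(
  travel=[
    [0, 0.012, 0],
    [0, 0, 0],
    [0, 0, 0],
    [0, 0, 0],
    [0, 0, 0],
  ],
  dr=[
    [0, 0, 0],
    [0, 0, 0],
    [0, 0, 0],
    [0, 0, 0],
    [0, 0, 0],
  ],
)

```text
t: 7.45
eef_pos: [498.7, -99.3, 26.7]
tcp_rot: [1.0, 0.03, 0.001, 0.0]
wrist_force: [1.4, 0.8, 5.2]
finger_gap: 0.154
grasp_force: 29.9
```

Call:
play_rows(
  travel=[
    [0, 0.012, 0],
    [0, 0, 0],
    [0, 0, 0],
    [0, 0, 0],
    [0, 0, 0],
  ],
  dr=[
    [0, 0, 0],
    [0, 0, 0],
    [0, 0, 0],
    [0, 0, 0],
    [0, 0, 0],
  ],
)

```text
t: 7.95
eef_pos: [498.9, -102.3, 26.7]
tcp_rot: [1.0, 0.03, 0.001, 0.0]
wrist_force: [0.5, -0.5, 5.2]
finger_gap: 0.155
grasp_force: 29.9
```

Call:
play_rows(
  travel=[
    [0, 0.012, 0],
    [0, 0, 0],
    [0, 0, 0],
    [0, 0, 0],
    [0, 0, 0],
  ],
  dr=[
    [0, 0, 0],
    [0, 0, 0],
    [0, 0, 0],
    [0, 0, 0],
    [0, 0, 0],
  ],
)

```text
t: 8.45
eef_pos: [499.0, -104.9, 26.7]
tcp_rot: [1.0, 0.03, 0.001, -0.0]
wrist_force: [0.8, 1.2, 5.4]
finger_gap: 0.154
grasp_force: 29.9
```

Call:
play_rows(
  travel=[
    [0, 0.012, 0],
    [0, 0, 0],
    [0, 0, 0],
    [0, 0, 0],
    [0, 0, 0],
  ],
  dr=[
    [0, 0, 0],
    [0, 0, 0],
    [0, 0, 0],
    [0, 0, 0],
    [0, 0, 0],
  ],
)

```text
t: 8.95
eef_pos: [499.1, -105.6, 26.6]
tcp_rot: [1.0, 0.03, 0.0, -0.002]
wrist_force: [0.5, 7.3, 5.8]
finger_gap: 0.154
grasp_force: 30.0
```

Call:
play_rows(
  travel=[
    [0, 0.012, 0],
    [0, 0, 0],
    [0, 0, 0],
    [0, 0, 0],
    [0, 0, 0],
  ],
  dr=[
    [0, 0, 0],
    [0, 0, 0],
    [0, 0, 0],
    [0, 0, 0],
    [0, 0, 0],
  ],
)

```text
t: 9.45
eef_pos: [499.1, -105.6, 26.4]
tcp_rot: [1.0, 0.03, 0.0, -0.005]
wrist_force: [1.6, 15.0, 7.1]
finger_gap: 0.155
grasp_force: 30.1
```

```bash
cat > jaw.py <<'E'
from h import *
p,d=optics.read_camera("scene"); W=cloud("scene",d)
m=(W[...,0]>525)&(W[...,0]<575)&(W[...,1]>-40)&(W[...,1]<105)&(W[...,2]>24)&(W[...,2]<44)
j=W[m][:,1]; h,b=np.histogram(j,bins=range(-40,130,3)); print([(int(x),int(y)) for x,y in zip(b,h) if y])
j.sort()
for lo,hi in ((-40,66),(66,120)):
    k=j[(j>lo)&(j<hi)]; print("jaw",np.percentile(k,[3,50,97]).round(1) if len(k) else None)
E
python3 jaw.py; python3 go.py 496.6 -54 46
```

```text
[(-16, 1), (-13, 11), (-10, 16), (-7, 16), (-4, 14), (-1, 4), (83, 9), (86, 15), (89, 13), (92, 15), (95, 4)]
jaw [-12.5  -6.4  -0.7]
jaw [84.4 90.  95.8]
t 9.5 pos [ 499.1 -105.6   26.4] yaw 3.47 tilt 0.6 F [ 1.3 15.3  6.7] gap 13.2 grip 30.1
tool mm [  0.5 -51.6 -19.6] units [ 0.0021 -0.2066 -0.0784] turn z units 0.0002
```

Call:
play_rows(
  travel=[
    [0, -0.012, 0],
    [0, -0.004, 0],
    [0, 0, -0.04],
    [0, 0, -0.12],
    [0, 0, -0.15],
  ],
  dr=[
    [0, 0, 0],
    [0, 0, 0],
    [0, 0, 0],
    [0, 0, 0],
    [0, 0, 0],
  ],
  claw=60,
)

```text
t: 10.0
eef_pos: [496.7, -107.6, 102.7]
tcp_rot: [1.0, 0.029, -0.003, -0.001]
wrist_force: [0.8, -0.7, -0.2]
finger_gap: 0.7
grasp_force: 0.0
```

Call:
play_rows(
  travel=[
    [0, -0.15, -0.12],
    [0, -0.15, 0],
    [-0.08, -0.15, 0],
    [-0.08, -0.15, 0],
    [-0.08, -0.15, 0],
  ],
  dr=[
    [0, 0, 0],
    [0, 0, 0],
    [0, 0, 0],
    [0, 0, 0],
    [0, 0, 0],
  ],
)

```text
t: 10.5
eef_pos: [426.8, 76.7, 134.1]
tcp_rot: [1.0, 0.029, 0.0, 0.0]
wrist_force: [1.1, 0.5, 0.1]
finger_gap: 0.702
grasp_force: 0.0
```

Call:
play_rows(
  travel=[
    [-0.08, -0.15, 0],
    [-0.02, -0.15, 0],
    [0, -0.15, 0],
    [0, -0.15, 0],
    [0, 0, 0],
  ],
  dr=[
    [0, 0, 0],
    [0, 0, 0],
    [0, 0, 0],
    [0, 0, 0],
    [0, 0, 0],
  ],
)

```text
t: 11.0
eef_pos: [393.3, 227.4, 134.1]
tcp_rot: [0.999, 0.032, -0.0, -0.001]
wrist_force: [-0.0, -0.8, 0.1]
finger_gap: 0.698
grasp_force: 0.0
```

```bash
python3 go.py 393 255.5 40; python3 jaw.py
```

```text
t 11.0 pos [393.3 227.4 134.1] yaw 3.66 tilt 0.06 F [-0.  -0.8  0.1] gap 59.6 grip 0.0
tool mm [  1.3 -28.1  94.1] units [ 0.0054 -0.1124  0.3763] turn z units 0.0007
[(-16, 1), (-13, 12), (-10, 16), (-7, 15), (-4, 15), (-1, 3), (83, 8), (86, 15), (89, 14), (92, 14), (95, 4)]
jaw [-12.2  -6.4  -0.5]
jaw [84.4 89.8 95.9]
```

Call:
play_rows(
  travel=[
    [0.003, -0.06, 0],
    [0.002, -0.052, 0],
    [0, 0, 0.1],
    [0, 0, 0.06],
    [0, 0, 0],
  ],
  dr=[
    [0, 0, 0.0007],
    [0, 0, 0],
    [0, 0, 0],
    [0, 0, 0],
    [0, 0, 0],
  ],
)

```text
t: 11.55
eef_pos: [392.1, 250.8, 91.2]
tcp_rot: [1.0, 0.027, -0.003, 0.001]
wrist_force: [-0.5, -1.0, -0.4]
finger_gap: 0.704
grasp_force: 0.0
```

```bash
python3 go.py 393 255.5 40; python3 - <<'E'
from h import *
p,d=optics.read_camera("scene"); W=cloud("scene",d)
u,v=proj("scene",[[393,255.5,110]])[0].astype(int); print(u,v)
cv2.imwrite("pics/f.png",cv2.convertScaleAbs(cv2.resize(p[v-40:v+40,u-50:u+50],(700,560),interpolation=cv2.INTER_CUBIC)[:,:,::-1],alpha=2.2))
for c in range(u-24,u+26,3):
    print(c,[tuple(map(int,np.nan_to_num(W[r,c]))) for r in range(v-14,v+12,4)])
E
```

```text
t 11.6 pos [392.1 250.8  91.2] yaw 3.07 tilt 0.34 F [-0.5 -1.  -0.4] gap 60.2 grip 0.0
tool mm [ 1.2 -4.7 51.2] units [ 0.0046 -0.0186  0.205 ] turn z units -0.0009
423 183
399 [(0, 0, 0), (301, 198, 4), (314, 201, 3), (325, 204, -1), (343, 206, 3), (355, 209, 1), (371, 211, 4)]
402 [(283, 204, 3), (297, 207, 2), (311, 209, 2), (326, 212, 3), (340, 214, 3), (352, 217, 0), (373, 219, 10)]
405 [(280, 212, 3), (294, 215, 3), (306, 218, 0), (318, 221, -3), (336, 223, 1), (382, 219, 46), (396, 222, 47)]
408 [(274, 222, 0), (288, 224, -1), (303, 227, 0), (318, 229, 0), (334, 232, 2), (383, 227, 51), (393, 230, 47)]
411 [(398, 207, 161), (398, 211, 145), (401, 215, 133), (313, 238, -1), (332, 240, 4), (373, 236, 41), (400, 236, 60)]
414 [(406, 212, 174), (402, 218, 153), (299, 244, 1), (310, 247, -2), (328, 249, 1), (384, 241, 61), (398, 243, 61)]
417 [(406, 219, 177), (280, 250, 0), (293, 253, -1), (309, 255, 0), (395, 241, 97), (403, 244, 90), (403, 249, 73)]
420 [(268, 255, 7), (277, 259, 0), (293, 261, 1), (392, 243, 114), (403, 246, 111), (403, 251, 94), (405, 256, 79)]
423 [(259, 265,
[... 312 characters left out ...]
 (341, 296, 1)]
432 [(250, 291, 0), (267, 293, 2), (279, 296, -1), (295, 298, 0), (310, 300, 1), (324, 302, 1), (334, 305, -4)]
435 [(247, 300, 0), (263, 302, 1), (279, 304, 2), (292, 306, 0), (306, 308, 0), (323, 310, 3), (336, 312, 1)]
438 [(242, 310, -3), (260, 311, 1), (390, 280, 147), (398, 283, 142), (304, 317, 1), (317, 319, 0), (332, 321, 0)]
441 [(405, 271, 200), (403, 277, 182), (400, 283, 163), (394, 291, 139), (300, 325, 0), (317, 327, 2), (329, 329, 1)]
444 [(407, 277, 206), (402, 284, 184), (399, 290, 165), (282, 332, 0), (298, 334, 0), (313, 336, 1), (328, 337, 2)]
447 [(382, 291, 178), (394, 293, 177), (267, 338, 1), (283, 340, 3), (295, 342, 1), (309, 344, 0), (323, 346, 0)]
```

View pics/f.png

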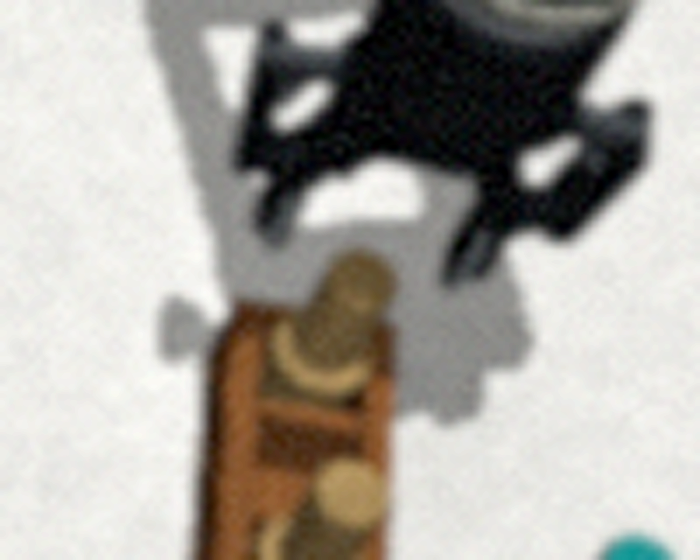

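The crop shows the two fingertips at (275,235) and (465,275), either side of the first leg's top at (360,275). The tips are at z ≈ 134 against 91 reported (fingers open 60), which confirms the height offset of about 34 mm plus the swing. The leg is centred, so I'll descend to reported 36.

Call:
play_rows(
  travel=[
    [0.004, -0.016, 0],
    [0, 0, 0.08],
    [0, 0, 0.08],
    [0, 0, 0.06],
    [0, 0, 0],
  ],
  dr=[
    [0, 0, 0],
    [0, 0, 0],
    [0, 0, 0],
    [0, 0, 0],
    [0, 0, 0],
  ],
)

```text
t: 12.1
eef_pos: [393.6, 256.0, 37.8]
tcp_rot: [1.0, 0.027, -0.001, 0.001]
wrist_force: [0.4, -0.9, 0.0]
finger_gap: 0.704
grasp_force: 0.0
```

Call:
play_rows(
  travel=[
    [0, 0, 0],
    [0, 0, 0],
    [0, 0, 0],
    [0, 0, 0],
    [0, 0, 0],
  ],
  dr=[
    [0, 0, 0],
    [0, 0, 0],
    [0, 0, 0],
    [0, 0, 0],
    [0, 0, 0],
  ],
  claw=15,
  squeeze=30,
)

```text
t: 12.6
eef_pos: [395.7, 257.1, 40.5]
tcp_rot: [1.0, 0.027, 0.002, -0.001]
wrist_force: [0.3, 0.3, 6.4]
finger_gap: 0.323
grasp_force: 30.7
```

Call:
play_rows(
  travel=[
    [0, 0, -0.04],
    [0, 0, -0.08],
    [0, 0, -0.1],
    [0, 0, -0.08],
    [0, 0.06, 0],
  ],
  dr=[
    [0, 0, 0],
    [0, 0, 0],
    [0, 0, 0],
    [0, 0, 0],
    [0, 0, 0],
  ],
)

```text
t: 13.1
eef_pos: [397.0, 242.8, 117.2]
tcp_rot: [1.0, 0.028, 0.003, -0.001]
wrist_force: [-0.0, -0.2, -1.4]
finger_gap: 0.32
grasp_force: 30.5
```

Call:
play_rows(
  travel=[
    [0, 0.1, 0],
    [0.06, 0.12, 0],
    [0.1, 0.12, 0],
    [0.12, 0.12, 0],
    [0.12, 0.12, 0],
  ],
  dr=[
    [0, 0, 0],
    [0, 0, 0],
    [0, 0, 0],
    [0, 0, 0],
    [0, 0, 0],
  ],
)

```text
t: 13.6
eef_pos: [502.5, 99.8, 112.3]
tcp_rot: [1.0, 0.027, -0.001, 0.0]
wrist_force: [0.2, 0.5, -0.0]
finger_gap: 0.321
grasp_force: 30.4
```

Call:
play_rows(
  travel=[
    [0.1, 0.1, 0],
    [0.06, 0.04, 0],
    [0, 0, 0],
    [0, 0, 0],
    [0, 0, 0],
  ],
  dr=[
    [0, 0, 0],
    [0, 0, 0],
    [0, 0, 0],
    [0, 0, 0],
    [0, 0, 0],
  ],
)

```text
t: 14.1
eef_pos: [543.4, 69.6, 113.0]
tcp_rot: [1.0, 0.028, -0.001, -0.0]
wrist_force: [-0.3, 0.2, -1.0]
finger_gap: 0.318
grasp_force: 30.4
```

```bash
cat > leg.py <<'E'
from h import *
import sys
x,y=map(float,sys.argv[1:3])
for n in ("scene","top"):
    p,d=optics.read_camera(n); W=cloud(n,d)
    hsv=cv2.cvtColor(p,cv2.COLOR_RGB2HSV)
    m=(abs(W[...,0]-x)<45)&(abs(W[...,1]-y)<45)&(W[...,2]>18)&(hsv[...,1]>70)&(hsv[...,0]<30)
    P=W[m]
    if len(P)<5: print(n,"none");continue
    print(n,len(P),"z range",np.percentile(P[:,2],[1,99]).round(1))
    for a in range(20,240,12):
        s=P[(P[:,2]>=a)&(P[:,2]<a+12)]
        if len(s)>5: print("  z",a,len(s),"x",s[:,0].min().round(),s[:,0].max().round(),"y mid",((s[:,1].min()+s[:,1].max())/2).round(1),"w",np.ptp(s[:,1]).round(1))
E
python3 go.py 545 64.3 44.5; python3 leg.py 543 64
```

```text
t 14.1 pos [543.4  69.6 113. ] yaw 3.16 tilt 0.12 F [-0.3  0.2 -1. ] gap 27.1 grip 30.4
tool mm [ 1.2  5.4 68.5] units [0.005  0.0216 0.2741] turn z units -0.0007
scene 376 z range [ 86.3 304. ]
  z 80 13 x 549.0 557.0 y mid 70.5 w 25.6
  z 92 28 x 543.0 559.0 y mid 70.5 w 29.5
  z 104 28 x 545.0 558.0 y mid 69.6 w 30.0
  z 116 27 x 544.0 559.0 y mid 69.4 w 32.3
  z 128 55 x 538.0 560.0 y mid 69.1 w 31.5
  z 140 24 x 544.0 555.0 y mid 70.2 w 26.5
  z 152 29 x 547.0 556.0 y mid 70.2 w 25.2
  z 164 27 x 544.0 554.0 y mid 70.0 w 26.0
  z 176 85 x 533.0 555.0 y mid 69.3 w 29.4
  z 188 16 x 533.0 554.0 y mid 69.6 w 30.5
  z 212 20 x 547.0 560.0 y mid 57.3 w 68.8
top 54 z range [ 93.7 287.5]
  z 92 7 x 523.0 526.0 y mid 69.3 w 11.5
  z 128 21 x 522.0 532.0 y mid 71.9 w 23.9
  z 140 7 x 527.0 531.0 y mid 69.7 w 15.0
```

Call:
play_rows(
  travel=[
    [0, 0.013, 0],
    [0, 0.013, 0.06],
    [0, 0, 0.08],
    [0, 0, 0.06],
    [0, 0, 0.04],
  ],
  dr=[
    [0, 0, 0],
    [0, 0, 0],
    [0, 0, 0],
    [0, 0, 0],
    [0, 0, 0],
  ],
)

```text
t: 14.7
eef_pos: [543.7, 62.8, 51.2]
tcp_rot: [1.0, 0.027, -0.002, 0.0]
wrist_force: [0.8, -0.3, -1.3]
finger_gap: 0.322
grasp_force: 30.4
```

Call:
play_rows(
  travel=[
    [0, 0, 0.02],
    [0, 0, 0.01],
    [0, 0, 0],
    [0, 0, 0],
    [0, 0, 0],
  ],
  dr=[
    [0, 0, 0],
    [0, 0, 0],
    [0, 0, 0],
    [0, 0, 0],
    [0, 0, 0],
  ],
)

```text
t: 15.2
eef_pos: [545.9, 62.9, 47.2]
tcp_rot: [1.0, 0.027, 0.001, 0.0]
wrist_force: [0.0, 0.2, -0.0]
finger_gap: 0.316
grasp_force: 30.4
```

Call:
play_rows(
  travel=[
    [0, 0, 0.005],
    [0, 0, 0.004],
    [0, 0, 0],
    [0, 0, 0],
    [0, 0, 0],
  ],
  dr=[
    [0, 0, 0],
    [0, 0, 0],
    [0, 0, 0],
    [0, 0, 0],
    [0, 0, 0],
  ],
)

```text
t: 15.7
eef_pos: [545.5, 62.9, 44.6]
tcp_rot: [1.0, 0.027, 0.0, 0.0]
wrist_force: [-0.2, -0.4, 2.2]
finger_gap: 0.329
grasp_force: 30.5
```

Call:
play_rows(
  travel=[
    [0, 0, 0],
    [0, 0, 0],
    [0, 0, 0],
    [0, 0, -0.06],
    [0, 0, -0.12],
  ],
  dr=[
    [0, 0, 0],
    [0, 0, 0],
    [0, 0, 0],
    [0, 0, 0],
    [0, 0, 0],
  ],
  claw=60,
)

```text
t: 16.2
eef_pos: [542.9, 62.8, 87.2]
tcp_rot: [1.0, 0.027, -0.003, -0.0]
wrist_force: [0.3, -0.6, 0.5]
finger_gap: 0.703
grasp_force: 0.0
```

Call:
play_rows(
  travel=[
    [0, 0, -0.12],
    [0, 0.1, 0],
    [-0.06, 0.14, 0],
    [-0.07, 0.14, 0],
    [-0.07, 0.14, 0],
  ],
  dr=[
    [0, 0, 0],
    [0, 0, 0],
    [0, 0, 0],
    [0, 0, 0],
    [0, 0, 0],
  ],
  claw=45,
)

```text
t: 16.7
eef_pos: [502.2, -70.8, 120.4]
tcp_rot: [1.0, 0.028, 0.001, 0.0]
wrist_force: [0.0, -1.3, -0.3]
finger_gap: 0.528
grasp_force: 0.0
```

```bash
python3 go.py 498.5 -105 20;python3 jaw.py; python3 leg.py 543 63
```

```text
t 16.7 pos [502.2 -70.8 120.4] yaw 3.18 tilt 0.11 F [ 0.  -1.3 -0.3] gap 45.1 grip 0.0
tool mm [ -5.7  33.9 100.4] units [-0.0229  0.1356  0.4017] turn z units -0.0006
[(-16, 1), (-13, 12), (-10, 15), (-7, 18), (-4, 13), (-1, 4), (44, 2), (47, 5), (50, 3), (53, 4), (56, 4), (59, 4), (62, 3), (65, 4), (68, 4), (71, 5), (74, 2), (77, 2), (83, 8), (86, 15), (89, 13), (92, 14), (95, 5)]
jaw [-12.3  -4.   63.4]
jaw [68.4 88.5 95.7]
scene 280 z range [ 20.5 120.9]
  z 20 17 x 551.0 559.0 y mid 63.9 w 24.3
  z 32 25 x 545.0 560.0 y mid 64.0 w 28.5
  z 44 20 x 547.0 561.0 y mid 63.1 w 29.0
  z 56 46 x 539.0 562.0 y mid 62.0 w 33.8
  z 68 36 x 539.0 561.0 y mid 62.1 w 35.3
  z 80 25 x 544.0 557.0 y mid 61.1 w 26.5
  z 92 20 x 547.0 555.0 y mid 61.5 w 22.9
  z 104 28 x 531.0 557.0 y mid 62.0 w 24.1
  z 116 61 x 532.0 555.0 y mid 61.4 w 24.1
top 143 z range [ 26.5 122.7]
  z 20 7 x 525.0 541.0 y mid 56.3 w 19.0
  z 56 28 x 525.0 550.0 y mid 64.8 w 34.6
  z 68 20 x 524.0 556.0 y mid 64.0 w 34.4
  z 80 7 x 529.0 538.0 y mid 64.5 w 25.1
  z 92 6 x 529.0 541.0 y mid 61.9 w 21.2
  z 104 33 x 529.0 554.0 y mid 62.3 w 23.9
  z 116 33 x 531.0 552.0 y mid 63.3 w 21.0
```

The leg stands upright at about (543,62), clear of the fixed face at 84. Now the thumb grip.

Call:
play_rows(
  travel=[
    [-0.012, 0.07, 0],
    [-0.011, 0.066, 0],
    [0, 0, 0.12],
    [0, 0, 0.12],
    [0, 0, 0.08],
  ],
  dr=[
    [0, 0, 0],
    [0, 0, 0],
    [0, 0, 0],
    [0, 0, 0],
    [0, 0, 0],
  ],
)

```text
t: 17.35
eef_pos: [498.3, -102.6, 37.7]
tcp_rot: [1.0, 0.028, -0.001, -0.001]
wrist_force: [-0.3, -0.3, 0.3]
finger_gap: 0.525
grasp_force: 0.0
```

Call:
play_rows(
  travel=[
    [0, 0, 0.06],
    [0, 0, 0.02],
    [0, 0, 0],
    [0, 0, 0],
    [0, 0, 0],
  ],
  dr=[
    [0, 0, 0],
    [0, 0, 0],
    [0, 0, 0],
    [0, 0, 0],
    [0, 0, 0],
  ],
)

```text
t: 17.85
eef_pos: [499.6, -104.0, 20.5]
tcp_rot: [1.0, 0.027, 0.001, 0.0]
wrist_force: [0.2, -0.1, -0.7]
finger_gap: 0.528
grasp_force: 0.0
```

Call:
play_rows(
  travel=[
    [0, 0, 0],
    [0, 0, 0],
    [0, 0, 0],
    [0, 0, 0],
    [0, 0, 0],
  ],
  dr=[
    [0, 0, 0],
    [0, 0, 0],
    [0, 0, 0],
    [0, 0, 0],
    [0, 0, 0],
  ],
  claw=5,
)

```text
t: 18.35
eef_pos: [498.8, -103.9, 19.7]
tcp_rot: [1.0, 0.027, 0.0, 0.0]
wrist_force: [-1.3, 1.3, 4.1]
finger_gap: 0.154
grasp_force: 34.2
```

Call:
play_rows(
  travel=[
    [0, -0.02, 0],
    [0, -0.035, 0],
    [0, -0.035, 0],
    [0, -0.035, 0],
    [0, -0.025, 0],
  ],
  dr=[
    [0, 0, 0],
    [0, 0, 0],
    [0, 0, 0],
    [0, 0, 0],
    [0, 0, 0],
  ],
)

```text
t: 18.85
eef_pos: [496.6, -65.9, 19.7]
tcp_rot: [1.0, 0.028, 0.0, 0.0]
wrist_force: [-2.0, -1.5, 5.8]
finger_gap: 0.155
grasp_force: 34.4
```

Call:
play_rows(
  travel=[
    [0, -0.004, 0],
    [0, -0.004, 0],
    [0, -0.004, 0],
    [0, -0.004, 0],
    [0, -0.004, 0],
  ],
  dr=[
    [0, 0, 0],
    [0, 0, 0],
    [0, 0, 0],
    [0, 0, 0],
    [0, 0, 0],
  ],
)

```text
t: 19.35
eef_pos: [496.3, -61.2, 19.7]
tcp_rot: [1.0, 0.028, 0.0, 0.0]
wrist_force: [-1.9, -1.4, 6.4]
finger_gap: 0.156
grasp_force: 34.4
```

Call:
play_rows(
  travel=[
    [0, -0.004, 0],
    [0, -0.004, 0],
    [0, -0.004, 0],
    [0, -0.004, 0],
    [0, -0.004, 0],
  ],
  dr=[
    [0, 0, 0],
    [0, 0, 0],
    [0, 0, 0],
    [0, 0, 0],
    [0, 0, 0],
  ],
)

```text
t: 19.85
eef_pos: [496.0, -56.4, 19.7]
tcp_rot: [1.0, 0.027, 0.0, 0.001]
wrist_force: [-1.5, -1.3, 5.8]
finger_gap: 0.157
grasp_force: 34.4
```

```bash
python3 go.py 498.5 -105 20;python3 jaw.py;
```

```text
t 19.9 pos [496.  -56.4  19.7] yaw 3.15 tilt 0.07 F [-1.5 -1.3  5.8] gap 13.4 grip 34.4
tool mm [-0.4 48.7 -0.3] units [-0.0015  0.1948 -0.0013] turn z units -0.0007
[(29, 4), (32, 13), (35, 15), (38, 14), (41, 9), (44, 2), (47, 3), (50, 4), (53, 3), (56, 4), (59, 3), (62, 3), (65, 4), (68, 5), (71, 4), (74, 4), (77, 3), (83, 9), (86, 15), (89, 13), (92, 16), (95, 4)]
jaw [31.7 39.4 63.6]
jaw [68.5 88.2 95.6]
```

Call:
play_rows(
  travel=[
    [0, -0.003, 0],
    [0, -0.003, 0],
    [0, -0.003, 0],
    [0, -0.003, 0],
    [0, 0, 0],
  ],
  dr=[
    [0, 0, 0],
    [0, 0, 0],
    [0, 0, 0],
    [0, 0, 0],
    [0, 0, 0],
  ],
)

```text
t: 20.4
eef_pos: [495.8, -53.3, 19.7]
tcp_rot: [1.0, 0.028, 0.0, 0.0]
wrist_force: [-2.1, -2.8, 5.9]
finger_gap: 0.154
grasp_force: 34.4
```

Call:
play_rows(
  travel=[
    [0, -0.003, 0],
    [0, -0.003, 0],
    [0, -0.003, 0],
    [0, -0.003, 0],
    [0, 0, 0],
  ],
  dr=[
    [0, 0, 0],
    [0, 0, 0],
    [0, 0, 0],
    [0, 0, 0],
    [0, 0, 0],
  ],
)

```text
t: 20.9
eef_pos: [495.6, -50.5, 19.7]
tcp_rot: [1.0, 0.027, 0.0, 0.001]
wrist_force: [-0.7, -2.0, 5.6]
finger_gap: 0.155
grasp_force: 34.4
```

Call:
play_rows(
  travel=[
    [0, -0.003, 0],
    [0, -0.003, 0],
    [0, -0.003, 0],
    [0, -0.003, 0],
    [0, 0, 0],
  ],
  dr=[
    [0, 0, 0],
    [0, 0, 0],
    [0, 0, 0],
    [0, 0, 0],
    [0, 0, 0],
  ],
)

```text
t: 21.4
eef_pos: [495.5, -48.1, 19.7]
tcp_rot: [1.0, 0.027, 0.0, 0.001]
wrist_force: [-2.1, -3.9, 5.8]
finger_gap: 0.158
grasp_force: 34.4
```

```bash
python3 go.py 498.5 -105 20;python3 jaw.py;python3 leg.py 543 63
```

```text
t 21.4 pos [495.5 -48.1  19.7] yaw 3.14 tilt 0.14 F [-2.1 -3.9  5.8] gap 13.5 grip 34.4
tool mm [-0.4 57.  -0.3] units [-0.0014  0.228  -0.0011] turn z units -0.0007
[(35, 8), (38, 15), (41, 14), (44, 11), (47, 6), (50, 3), (53, 4), (56, 2), (59, 4), (62, 3), (65, 5), (68, 2), (71, 4), (74, 5), (77, 5), (80, 3), (83, 7), (86, 15), (89, 13), (92, 14), (95, 4)]
jaw [36.9 43.7 63.7]
jaw [67.8 87.9 95.6]
scene 278 z range [ 23.6 121.1]
  z 20 18 x 551.0 561.0 y mid 69.2 w 24.2
  z 32 21 x 550.0 561.0 y mid 67.8 w 25.5
  z 44 22 x 551.0 559.0 y mid 67.7 w 27.9
  z 56 40 x 533.0 562.0 y mid 68.3 w 34.5
  z 68 43 x 536.0 561.0 y mid 67.2 w 33.7
  z 80 20 x 545.0 556.0 y mid 65.9 w 24.8
  z 92 24 x 546.0 557.0 y mid 67.5 w 23.7
  z 104 30 x 534.0 556.0 y mid 68.3 w 22.7
  z 116 60 x 530.0 554.0 y mid 67.3 w 23.4
top 147 z range [ 24.9 123.5]
  z 20 7 x 525.0 538.0 y mid 64.5 w 22.4
  z 32 6 x 525.0 540.0 y mid 62.4 w 19.1
  z 56 31 x 525.0 556.0 y mid 69.1 w 37.2
  z 68 20 x 525.0 550.0 y mid 65.8 w 31.0
  z 92 9 x 529.0 541.0 y mid 67.9 w 21.8
  z 104 31 x 529.0 550.0 y mid 68.2 w 23.9
  z 116 34 x 531.0 553.0 y mid 67.7 w 24.2
```

Call:
play_rows(
  travel=[
    [0, -0.003, 0],
    [0, -0.003, 0],
    [0, -0.003, 0],
    [0, -0.003, 0],
    [0, 0, 0],
  ],
  dr=[
    [0, 0, 0],
    [0, 0, 0],
    [0, 0, 0],
    [0, 0, 0],
    [0, 0, 0],
  ],
)

```text
t: 22.05
eef_pos: [495.3, -45.6, 19.7]
tcp_rot: [1.0, 0.027, 0.0, 0.002]
wrist_force: [-2.9, -5.5, 5.2]
finger_gap: 0.154
grasp_force: 34.4
```

```bash
cat > jaw2.py <<'E'
from h import *
# saddle: jaw y-edges in rotated gauge frame, off the leg (beam-side part and tip), both cameras
c,s=np.cos(np.radians(3.4)),np.sin(np.radians(3.4))
F=[]
for n in("scene","top"):
    p,d=optics.read_camera(n); W=cloud(n,d); gx=(W[...,0]-531)*c+(W[...,1]+9.5)*s; gy=-(W[...,0]-531)*s+(W[...,1]+9.5)*c
    hsv=cv2.cvtColor(p,cv2.COLOR_RGB2HSV)
    m=(gx>-8)&(gx<34)&(gy>-20)&(gy<112)&(W[...,2]>25)&(W[...,2]<42)&(hsv[...,1]<70)
    g=gy[m]; mid=g[g<85].max() if 0 else None
    k=np.sort(g); a=k[k<80]; b=k[k>=86]
    print(n,"moving med",np.median(a).round(1),"p3/97",np.percentile(a,[3,97]).round(1),"fixed med",np.median(b).round(1),"gap est",(np.median(b)-np.median(a)-12).round(1))
E
python3 go.py 498.5 -105 20; python3 jaw2.py; sleep 0; python3 jaw2.py
```

```text
t 22.1 pos [495.3 -45.6  19.7] yaw 3.14 tilt 0.2 F [-2.9 -5.5  5.2] gap 13.2 grip 34.4
tool mm [-0.3 59.5 -0.3] units [-0.0014  0.2378 -0.0011] turn z units -0.0007
scene moving med 51.3 p3/97 [45.2 61.1] fixed med 99.1 gap est 35.8
top moving med 57.8 p3/97 [54.4 58.9] fixed med 102.8 gap est 32.9
scene moving med 51.2 p3/97 [45.2 61.1] fixed med 99.2 gap est 35.9
top moving med 57.7 p3/97 [54.2 58.7] fixed med 103.3 gap est 33.6
```

```bash
python3 jaw.py
```

```text
[(35, 8), (38, 14), (41, 16), (44, 12), (47, 7), (50, 3), (53, 4), (56, 2), (59, 4), (62, 2), (65, 5), (68, 4), (71, 4), (74, 4), (77, 2), (80, 3), (83, 6), (86, 14), (89, 15), (92, 15), (95, 4)]
jaw [36.8 43.9 63. ]
jaw [67.9 88.5 95.7]
```

Call:
play_rows(
  travel=[
    [0, 0.02, 0],
    [0, 0.04, 0],
    [0, 0.05, 0],
    [0, 0.05, 0],
    [0, 0.05, 0],
  ],
  dr=[
    [0, 0, 0],
    [0, 0, 0],
    [0, 0, 0],
    [0, 0, 0],
    [0, 0, 0],
  ],
)

```text
t: 22.8
eef_pos: [498.4, -96.2, 19.6]
tcp_rot: [1.0, 0.028, 0.0, -0.0]
wrist_force: [-0.3, 1.8, 5.3]
finger_gap: 0.157
grasp_force: 34.4
```

Call:
play_rows(
  travel=[
    [0, 0.024, 0],
    [0, 0, 0],
    [0, 0, 0],
    [0, 0, 0],
    [0, 0, 0],
  ],
  dr=[
    [0, 0, 0],
    [0, 0, 0],
    [0, 0, 0],
    [0, 0, 0],
    [0, 0, 0],
  ],
)

```text
t: 23.3
eef_pos: [498.8, -102.3, 19.6]
tcp_rot: [1.0, 0.027, 0.0, 0.0]
wrist_force: [-0.7, 0.1, 5.7]
finger_gap: 0.159
grasp_force: 34.4
```

Call:
play_rows(
  travel=[
    [0, 0, 0],
    [0, 0, 0],
    [0, 0, 0],
    [0, 0, -0.06],
    [0, 0, -0.12],
  ],
  dr=[
    [0, 0, 0],
    [0, 0, 0],
    [0, 0, 0],
    [0, 0, 0],
    [0, 0, 0],
  ],
  claw=50,
)

```text
t: 23.8
eef_pos: [495.7, -101.9, 61.0]
tcp_rot: [1.0, 0.027, -0.004, -0.001]
wrist_force: [-0.4, -1.1, -0.1]
finger_gap: 0.581
grasp_force: 0.0
```

Call:
play_rows(
  travel=[
    [0, 0, -0.14],
    [0, 0, -0.12],
    [0.04, -0.1, 0],
    [0.05, -0.12, 0],
    [0.05, -0.12, 0],
  ],
  dr=[
    [0, 0, 0],
    [0, 0, 0],
    [0, 0, 0],
    [0, 0, 0],
    [0, 0, 0],
  ],
  claw=60,
)

```text
t: 24.3
eef_pos: [529.0, -15.4, 129.1]
tcp_rot: [1.0, 0.027, 0.0, 0.0]
wrist_force: [-0.2, -0.6, 0.2]
finger_gap: 0.7
grasp_force: 0.0
```

```bash
python3 jaw.py; python3 go.py 544.5 68.5 45;python3 leg.py 543 68
```

```text
[(-13, 11), (-10, 15), (-7, 16), (-4, 14), (-1, 6), (50, 5), (53, 3), (56, 4), (59, 3), (62, 4), (65, 4), (68, 4), (71, 4), (74, 3), (77, 4), (80, 3), (83, 8), (86, 14), (89, 12), (92, 15), (95, 5)]
jaw [-11.9  -4.1  64.1]
jaw [68.5 87.9 95.7]
t 24.4 pos [530.1 -10.4 128.8] yaw 3.3 tilt 0.29 F [0.7 2.4 0.6] gap 59.9 grip 0.0
tool mm [ 19.1 -77.9  83.8] units [ 0.0762 -0.3115  0.335 ] turn z units -0.0003
scene 300 z range [ 22.8 489.4]
  z 20 15 x 551.0 559.0 y mid 69.2 w 24.3
  z 32 21 x 549.0 560.0 y mid 68.3 w 26.6
  z 44 24 x 547.0 559.0 y mid 68.6 w 29.6
  z 56 46 x 535.0 563.0 y mid 67.9 w 35.3
  z 68 34 x 534.0 561.0 y mid 67.9 w 33.7
  z 80 26 x 542.0 557.0 y mid 65.9 w 26.3
  z 92 22 x 546.0 556.0 y mid 67.5 w 23.7
  z 104 31 x 532.0 556.0 y mid 67.7 w 23.9
  z 116 67 x 529.0 555.0 y mid 66.3 w 24.0
top 55 z range [ 24.2 229.7]
  z 20 6 x 525.0 532.0 y mid 66.0 w 18.8
  z 56 15 x 523.0 542.0 y mid 60.2 w 18.4
  z 68 9 x 525.0 536.0 y mid 62.7 w 12.4
```

Jaws at the stop: 84.4 fixed against 48.8 moving gives a gap of about 35.8, so leg a is a 36 mm leg for the square tray. It still stands upright at y ≈ 68.

Call:
play_rows(
  travel=[
    [0.02, -0.1, 0],
    [0.025, -0.1, 0],
    [0.027, -0.105, 0],
    [0, 0, 0.08],
    [0, 0, 0.08],
  ],
  dr=[
    [0, 0, 0],
    [0, 0, 0],
    [0, 0, 0],
    [0, 0, 0],
    [0, 0, 0],
  ],
)

```text
t: 24.95
eef_pos: [543.0, 60.7, 89.0]
tcp_rot: [1.0, 0.028, 0.001, 0.0]
wrist_force: [-1.2, 0.3, -1.8]
finger_gap: 0.702
grasp_force: 0.0
```

Call:
play_rows(
  travel=[
    [0, 0, 0.07],
    [0, 0, 0.07],
    [0, 0, 0.03],
    [0, 0, 0],
    [0, 0, 0],
  ],
  dr=[
    [0, 0, 0],
    [0, 0, 0],
    [0, 0, 0],
    [0, 0, 0],
    [0, 0, 0],
  ],
)

```text
t: 25.45
eef_pos: [542.9, 60.5, 47.1]
tcp_rot: [1.0, 0.027, 0.0, 0.0]
wrist_force: [-0.2, -0.2, 0.7]
finger_gap: 0.704
grasp_force: 0.0
```

Call:
play_rows(
  travel=[
    [0, 0, 0],
    [0, 0, 0],
    [0, 0, 0],
    [0, 0, 0],
    [0, 0, 0],
  ],
  dr=[
    [0, 0, 0],
    [0, 0, 0],
    [0, 0, 0],
    [0, 0, 0],
    [0, 0, 0],
  ],
  claw=15,
)

```text
t: 25.95
eef_pos: [542.5, 61.0, 46.6]
tcp_rot: [1.0, 0.027, 0.0, 0.0]
wrist_force: [0.3, 0.4, -1.2]
finger_gap: 0.317
grasp_force: 30.6
```

Call:
play_rows(
  travel=[
    [0, 0, -0.06],
    [0, 0, -0.12],
    [0, 0, -0.15],
    [-0.04, 0.1, 0],
    [-0.06, 0.16, 0],
  ],
  dr=[
    [0, 0, 0],
    [0, 0, 0],
    [0, 0, 0],
    [0, 0, 0],
    [0, 0, 0],
  ],
)

```text
t: 26.45
eef_pos: [522.9, -4.5, 132.6]
tcp_rot: [1.0, 0.029, 0.003, 0.0]
wrist_force: [0.5, -0.9, -0.6]
finger_gap: 0.321
grasp_force: 30.8
```

Call:
play_rows(
  travel=[
    [-0.06, 0.16, 0],
    [-0.06, 0.16, 0],
    [-0.06, 0.16, 0],
    [-0.06, 0.16, 0],
    [-0.06, 0.16, 0],
  ],
  dr=[
    [0, 0, 0],
    [0, 0, 0],
    [0, 0, 0],
    [0, 0, 0],
    [0, 0, 0],
  ],
)

```text
t: 26.95
eef_pos: [456.8, -210.7, 130.6]
tcp_rot: [1.0, 0.027, 0.001, 0.001]
wrist_force: [0.5, 0.5, -0.9]
finger_gap: 0.317
grasp_force: 30.8
```

Call:
play_rows(
  travel=[
    [-0.06, 0.16, 0],
    [-0.06, 0.16, 0],
    [-0.06, 0.16, 0],
    [0, 0, 0],
    [0, 0, 0],
  ],
  dr=[
    [0, 0, 0],
    [0, 0, 0],
    [0, 0, 0],
    [0, 0, 0],
    [0, 0, 0],
  ],
)

```text
t: 27.45
eef_pos: [418.6, -332.1, 129.9]
tcp_rot: [1.0, 0.026, 0.0, 0.0]
wrist_force: [-0.6, 0.2, -0.8]
finger_gap: 0.32
grasp_force: 30.7
```

```bash
cat > trays.py <<'E'
from h import *
for n in("scene","top"):
    p,d=optics.read_camera(n); W=cloud(n,d); hsv=cv2.cvtColor(p,cv2.COLOR_RGB2HSV)
    H,S=hsv[...,0],hsv[...,1]; z=W[...,2]
    big=(W[...,0]>250)&(W[...,0]<750)&(W[...,1]<-180)&(W[...,1]>-650)&(z>28)&(z<42)
    d1=big&(H<10)&(S>90)
    t1=big&(H>=10)&(H<26)&(S>50)
    for nm,m in (("dish",d1),("tray",t1)):
        m=cv2.morphologyEx(m.astype(np.uint8),cv2.MORPH_CLOSE,np.ones((3,3)))
        P=W[(m>0)&(z>28)&(z<42)]
        if len(P)>20: print(n,nm,len(P),"med",np.median(P,0).round(1),rect(P), "circ",[np.round(q,1) for q in circ(P)] if nm=="dish" else "")
E
python3 trays.py; python3 go.py 417.4 -337.3 40; python3 leg.py 417 -337
```

```text
scene dish 88 med [ 644.5 -270.6   35.6] (array([ 614.7, -286.8]), array([ 73. , 123.6]), 23.14) circ [array([ 589.7, -298.3]), np.float64(62.3)]
scene tray 332 med [ 452.4 -314.9   34.4] (array([ 499.7, -327.2]), array([313.9, 161.8]), 6.49) circ 
top dish 150 med [ 580.8 -300.1   33.2] (array([ 589. , -295.3]), array([127.1, 130.7]), 85.88) circ [array([ 588.4, -295.5]), np.float64(63.4)]
top tray 123 med [ 380.3 -314.9   34. ] (array([ 490.3, -349.9]), array([133.8, 284.2]), 77.0) circ 
t 27.6 pos [ 419.2 -330.6  129.7] yaw 3.17 tilt 0.04 F [ 0.8 -0.1 -0.7] gap 27.2 grip 30.7
tool mm [-2.2  6.5 89.7] units [-0.0086  0.0261  0.3588] turn z units -0.0006
scene 337 z range [ 97.1 324.8]
  z 92 14 x 419.0 436.0 y mid -329.3 w 29.0
  z 104 32 x 414.0 436.0 y mid -327.3 w 30.3
  z 116 35 x 414.0 438.0 y mid -327.2 w 26.1
  z 128 28 x 420.0 437.0 y mid -323.8 w 21.8
  z 140 45 x 417.0 439.0 y mid -328.6 w 30.9
  z 152 24 x 421.0 437.0 y mid -330.8 w 24.6
  z 164 26 x 425.0 434.0 y mid -328.1 w 23.3
  z 176 24 x 423.0 432.0 y mid -322.7 w 36.6
  z 188 32 x 414.0 433.0 y mid -331.1 w 30.4
  z 200 39 x 412.0 433.0 y mid -330.0 w 33.5
top 67 z range [ 28.1 314.1]
  z 104 9 x 401.0 415.0 y mid -320.0 w 18.6
  z 116 6 x 403.0 416.0 y mid -316.5 w 10.4
  z 140 15 x 400.0 413.0 y mid -322.0 w 22.4
  z 152 8 x 400.0 408.0 y mid -322.9 w 18.3
```

```bash
python3 - <<'E'
from h import *
for n in("scene","top"):
    p,d=optics.read_camera(n); W=cloud(n,d)
    r=max(trace(n,"square_tray"),key=lambda r:r["conf"]*(np.nanmedian(W[r["pixels"]][:,1])<-200))
    P=W[r["pixels"]]; P=P[(P[:,2]>28)&(P[:,2]<42)&(P[:,0]<525)]; print(n,r["conf"],rect(P),len(P))
E
```

```text
scene 0.95 (array([ 417. , -338.5]), array([128. , 129.8]), 67.32) 307
top 0.37 (array([0., 0.]), array([0., 0.]), 0.0) 0
```

Call:
play_rows(
  travel=[
    [-0.009, 0.026, 0],
    [0, 0, 0.08],
    [0, 0, 0.08],
    [0, 0, 0],
    [0, 0, 0],
  ],
  dr=[
    [0, 0, 0],
    [0, 0, 0],
    [0, 0, 0],
    [0, 0, 0],
    [0, 0, 0],
  ],
)

```text
t: 28.35
eef_pos: [416.7, -338.0, 89.0]
tcp_rot: [1.0, 0.027, -0.0, -0.0]
wrist_force: [0.2, 0.9, -1.2]
finger_gap: 0.321
grasp_force: 30.7
```

Call:
play_rows(
  travel=[
    [0, 0.04, 0],
    [0, 0.04, 0.06],
    [0, 0, 0.07],
    [0, 0, 0.04],
    [0, 0, 0.014],
  ],
  dr=[
    [0, 0, 0],
    [0, 0, 0],
    [0, 0, 0],
    [0, 0, 0],
    [0, 0, 0],
  ],
)

```text
t: 28.85
eef_pos: [417.1, -357.7, 41.1]
tcp_rot: [1.0, 0.027, -0.001, -0.001]
wrist_force: [-0.1, -0.6, -0.7]
finger_gap: 0.317
grasp_force: 30.7
```

Call:
play_rows(
  travel=[
    [0, 0, 0.006],
    [0, 0, 0.004],
    [0, 0, 0],
    [0, 0, 0],
    [0, 0, 0],
  ],
  dr=[
    [0, 0, 0],
    [0, 0, 0],
    [0, 0, 0],
    [0, 0, 0],
    [0, 0, 0],
  ],
)

```text
t: 29.35
eef_pos: [418.2, -358.2, 41.2]
tcp_rot: [1.0, 0.027, 0.0, 0.0]
wrist_force: [-0.1, -0.0, -1.0]
finger_gap: 0.322
grasp_force: 30.7
```

Call:
play_rows(
  travel=[
    [0, 0, 0.005],
    [0, 0, 0],
    [0, 0, 0],
    [0, 0, 0],
    [0, 0, 0],
  ],
  dr=[
    [0, 0, 0],
    [0, 0, 0],
    [0, 0, 0],
    [0, 0, 0],
    [0, 0, 0],
  ],
)

```text
t: 29.85
eef_pos: [417.9, -358.0, 39.3]
tcp_rot: [1.0, 0.027, 0.0, 0.0]
wrist_force: [0.2, -0.6, 0.0]
finger_gap: 0.323
grasp_force: 30.7
```

Call:
play_rows(
  travel=[
    [0, 0, 0],
    [0, 0, 0],
    [0, 0, 0],
    [0, 0, -0.04],
    [0, 0, -0.12],
  ],
  dr=[
    [0, 0, 0],
    [0, 0, 0],
    [0, 0, 0],
    [0, 0, 0],
    [0, 0, 0],
  ],
  claw=60,
)

```text
t: 30.35
eef_pos: [416.1, -356.0, 76.7]
tcp_rot: [1.0, 0.027, -0.003, -0.003]
wrist_force: [0.1, -0.6, 0.4]
finger_gap: 0.701
grasp_force: 0.0
```

Call:
play_rows(
  travel=[
    [0, 0, -0.15],
    [0, 0, -0.12],
    [0.02, -0.1, 0],
    [0.02, -0.16, 0],
    [0.02, -0.16, 0],
  ],
  dr=[
    [0, 0, 0],
    [0, 0, 0],
    [0, 0, 0],
    [0, 0, 0],
    [0, 0, 0],
  ],
)

```text
t: 30.85
eef_pos: [427.5, -251.7, 148.1]
tcp_rot: [1.0, 0.027, 0.001, 0.001]
wrist_force: [1.3, 0.9, -0.4]
finger_gap: 0.701
grasp_force: 0.0
```

```bash
python3 go.py 488 266 36; python3 leg.py 417 -358; python3 - <<'E'
from h import *
p,d=optics.read_camera("scene"); W=cloud("scene",d); np.savez("scene2.npz",p=p,W=W)
x,y=487,265
s=W[(abs(W[...,0]-x)<30)&(abs(W[...,1]-y)<30)&(W[...,2]>108)&(W[...,2]<125)]
print("leg c top scene",rect(s))
E
```

```text
t 30.9 pos [ 427.5 -251.7  148.1] yaw 3.04 tilt 0.12 F [ 1.3  0.9 -0.4] gap 59.9 grip 0.0
tool mm [  91.1 -513.2  112.1] units [ 0.3645 -2.0528  0.4485] turn z units -0.001
scene 267 z range [ 18.7 113.3]
  z 20 25 x 397.0 435.0 y mid -368.4 w 55.8
  z 32 32 x 411.0 461.0 y mid -371.2 w 60.7
  z 44 27 x 410.0 436.0 y mid -356.1 w 31.9
  z 56 58 x 399.0 438.0 y mid -357.7 w 36.8
  z 68 19 x 411.0 432.0 y mid -358.5 w 28.4
  z 80 22 x 416.0 432.0 y mid -354.3 w 19.9
  z 92 25 x 412.0 431.0 y mid -353.2 w 17.5
  z 104 51 x 406.0 430.0 y mid -355.6 w 21.2
top 126 z range [ 19.5 115.9]
  z 20 23 x 379.0 457.0 y mid -374.5 w 56.0
  z 32 26 x 372.0 459.0 y mid -378.5 w 48.3
  z 56 17 x 398.0 410.0 y mid -358.9 w 27.8
  z 92 6 x 406.0 414.0 y mid -355.6 w 18.0
  z 104 38 x 404.0 428.0 y mid -356.6 w 20.6
leg c top scene (array([489.2, 265.4]), array([26.7, 25.4]), 7.93)
```

Call:
play_rows(
  travel=[
    [0.028, -0.155, 0],
    [0.028, -0.155, 0],
    [0.028, -0.155, 0],
    [0.028, -0.155, 0],
    [0.028, -0.155, 0],
  ],
  dr=[
    [0, 0, 0],
    [0, 0, 0],
    [0, 0, 0],
    [0, 0, 0],
    [0, 0, 0],
  ],
)

```text
t: 31.5
eef_pos: [452.2, -56.7, 147.5]
tcp_rot: [1.0, 0.026, 0.001, 0.001]
wrist_force: [0.8, 0.2, -0.4]
finger_gap: 0.702
grasp_force: 0.0
```

Call:
play_rows(
  travel=[
    [0.028, -0.155, 0],
    [0.028, -0.155, 0],
    [0.028, -0.155, 0],
    [0.028, -0.155, 0],
    [0.028, -0.155, 0],
  ],
  dr=[
    [0, 0, 0],
    [0, 0, 0],
    [0, 0, 0],
    [0, 0, 0],
    [0, 0, 0],
  ],
)

```text
t: 32.0
eef_pos: [477.1, 139.1, 147.5]
tcp_rot: [1.0, 0.027, 0.001, 0.0]
wrist_force: [0.7, 0.3, 0.2]
finger_gap: 0.703
grasp_force: 0.0
```

Call:
play_rows(
  travel=[
    [0.028, -0.155, 0],
    [0.028, -0.155, 0],
    [0.028, -0.14, 0],
    [0, 0, 0],
    [0, 0, 0],
  ],
  dr=[
    [0, 0, 0],
    [0, 0, 0],
    [0, 0, 0],
    [0, 0, 0],
    [0, 0, 0],
  ],
)

```text
t: 32.5
eef_pos: [491.5, 251.7, 146.7]
tcp_rot: [1.0, 0.028, 0.0, 0.001]
wrist_force: [0.2, 0.5, 0.5]
finger_gap: 0.703
grasp_force: 0.0
```

```bash
python3 go.py 488 266 36
```

```text
t 32.5 pos [491.5 251.7 146.7] yaw 3.16 tilt 0.07 F [0.2 0.5 0.5] gap 60.0 grip 0.0
tool mm [ -2.7 -14.5 110.7] units [-0.0106 -0.0581  0.4428] turn z units -0.0007
```

Call:
play_rows(
  travel=[
    [-0.01, -0.058, 0],
    [0, 0, 0.1],
    [0, 0, 0.12],
    [0, 0, 0.1],
    [0, 0, 0.08],
  ],
  dr=[
    [0, 0, 0],
    [0, 0, 0],
    [0, 0, 0],
    [0, 0, 0],
    [0, 0, 0],
  ],
)

```text
t: 33.0
eef_pos: [486.9, 265.3, 45.3]
tcp_rot: [1.0, 0.026, -0.001, 0.0]
wrist_force: [0.4, -0.1, -0.8]
finger_gap: 0.704
grasp_force: 0.0
```

Call:
play_rows(
  travel=[
    [0, 0, 0.02],
    [0, 0, 0.013],
    [0, 0, 0],
    [0, 0, 0],
    [0, 0, 0],
  ],
  dr=[
    [0, 0, 0],
    [0, 0, 0],
    [0, 0, 0],
    [0, 0, 0],
    [0, 0, 0],
  ],
)

```text
t: 33.5
eef_pos: [488.4, 266.6, 39.9]
tcp_rot: [1.0, 0.027, 0.001, -0.0]
wrist_force: [0.9, -0.9, -0.5]
finger_gap: 0.703
grasp_force: 0.0
```

Call:
play_rows(
  travel=[
    [0, 0, 0],
    [0, 0, 0],
    [0, 0, 0],
    [0, 0, 0],
    [0, 0, 0],
  ],
  dr=[
    [0, 0, 0],
    [0, 0, 0],
    [0, 0, 0],
    [0, 0, 0],
    [0, 0, 0],
  ],
  claw=15,
)

```text
t: 34.0
eef_pos: [487.8, 266.5, 39.0]
tcp_rot: [1.0, 0.027, 0.0, -0.0]
wrist_force: [-0.4, 0.1, 2.5]
finger_gap: 0.323
grasp_force: 29.5
```

Call:
play_rows(
  travel=[
    [0, 0, -0.04],
    [0, 0, -0.08],
    [0, 0, -0.1],
    [0, 0, -0.08],
    [0, 0.06, 0],
  ],
  dr=[
    [0, 0, 0],
    [0, 0, 0],
    [0, 0, 0],
    [0, 0, 0],
    [0, 0, 0],
  ],
)

```text
t: 34.5
eef_pos: [490.3, 252.8, 117.5]
tcp_rot: [1.0, 0.028, 0.003, -0.001]
wrist_force: [0.1, -0.2, -0.4]
finger_gap: 0.32
grasp_force: 29.6
```

Call:
play_rows(
  travel=[
    [0.03, 0.13, 0],
    [0.04, 0.16, 0],
    [0.04, 0.16, 0],
    [0.04, 0.16, 0],
    [0.025, 0.12, 0],
  ],
  dr=[
    [0, 0, 0],
    [0, 0, 0],
    [0, 0, 0],
    [0, 0, 0],
    [0, 0, 0],
  ],
)

```text
t: 35.0
eef_pos: [541.3, 67.9, 111.9]
tcp_rot: [1.0, 0.026, -0.001, 0.001]
wrist_force: [0.1, -0.6, -0.3]
finger_gap: 0.319
grasp_force: 29.7
```

Call:
play_rows(
  travel=[
    [0, 0.03, 0],
    [0, 0, 0.03],
    [0, 0, 0.03],
    [0, 0, 0],
    [0, 0, 0],
  ],
  dr=[
    [0, 0, 0],
    [0, 0, 0],
    [0, 0, 0],
    [0, 0, 0],
    [0, 0, 0],
  ],
)

```text
t: 35.5
eef_pos: [541.6, 65.1, 97.7]
tcp_rot: [1.0, 0.028, -0.001, -0.0]
wrist_force: [-0.1, -0.9, -0.7]
finger_gap: 0.322
grasp_force: 29.7
```

```bash
python3 go.py 544 62.9 43; python3 leg.py 543 64;python3 jaw.py
```

```text
t 35.5 pos [541.6  65.1  97.7] yaw 3.24 tilt 0.09 F [-0.1 -0.9 -0.7] gap 27.5 grip 29.7
tool mm [ 2.3  2.4 54.7] units [0.0091 0.0095 0.2188] turn z units -0.0004
scene 342 z range [ 73.1 328.8]
  z 68 15 x 547.0 557.0 y mid 66.8 w 20.8
  z 80 24 x 546.0 557.0 y mid 66.4 w 23.8
  z 92 21 x 543.0 556.0 y mid 65.6 w 26.1
  z 116 58 x 544.0 562.0 y mid 64.6 w 33.6
  z 128 29 x 546.0 556.0 y mid 66.7 w 26.7
  z 140 24 x 545.0 556.0 y mid 65.4 w 25.2
  z 152 30 x 542.0 557.0 y mid 65.9 w 26.2
  z 164 93 x 529.0 556.0 y mid 65.1 w 28.3
  z 188 6 x 536.0 558.0 y mid 79.3 w 54.1
  z 200 13 x 550.0 558.0 y mid 63.7 w 29.4
top 35 z range [ 74.9 215.9]
  z 116 20 x 524.0 535.0 y mid 65.6 w 21.3
[(-13, 10), (-10, 16), (-7, 16), (-4, 16), (-1, 5), (83, 9), (86, 14), (89, 13), (92, 14), (95, 4)]
jaw [-12.   -6.   -0.3]
jaw [84.4 90.  95.9]
```

Call:
play_rows(
  travel=[
    [0.009, 0.01, 0],
    [0, 0, 0.06],
    [0, 0, 0.07],
    [0, 0, 0.05],
    [0, 0, 0.02],
  ],
  dr=[
    [0, 0, 0],
    [0, 0, 0],
    [0, 0, 0],
    [0, 0, 0],
    [0, 0, 0],
  ],
)

```text
t: 36.15
eef_pos: [543.2, 61.5, 45.8]
tcp_rot: [1.0, 0.027, -0.002, -0.0]
wrist_force: [0.3, -0.5, -0.4]
finger_gap: 0.32
grasp_force: 29.7
```

Call:
play_rows(
  travel=[
    [0, 0, 0.008],
    [0, 0, 0.006],
    [0, 0, 0],
    [0, 0, 0],
    [0, 0, 0],
  ],
  dr=[
    [0, 0, 0],
    [0, 0, 0],
    [0, 0, 0],
    [0, 0, 0],
    [0, 0, 0],
  ],
)

```text
t: 36.65
eef_pos: [545.2, 61.6, 45.7]
tcp_rot: [1.0, 0.027, 0.001, 0.0]
wrist_force: [0.3, 0.3, 0.0]
finger_gap: 0.318
grasp_force: 29.7
```

Call:
play_rows(
  travel=[
    [0, 0, 0.006],
    [0, 0, 0.005],
    [0, 0, 0],
    [0, 0, 0],
    [0, 0, 0],
  ],
  dr=[
    [0, 0, 0],
    [0, 0, 0],
    [0, 0, 0],
    [0, 0, 0],
    [0, 0, 0],
  ],
)

```text
t: 37.15
eef_pos: [545.1, 61.6, 43.0]
tcp_rot: [1.0, 0.027, 0.001, 0.0]
wrist_force: [-1.3, -0.8, 5.3]
finger_gap: 0.319
grasp_force: 30.0
```

Contact with the base. I'll release and go to the thumb grip.

Call:
play_rows(
  travel=[
    [0, 0, 0],
    [0, 0, 0],
    [0, 0, 0],
    [0, 0, -0.06],
    [0, 0, -0.12],
  ],
  dr=[
    [0, 0, 0],
    [0, 0, 0],
    [0, 0, 0],
    [0, 0, 0],
    [0, 0, 0],
  ],
  claw=60,
)

```text
t: 37.65
eef_pos: [542.5, 61.5, 85.3]
tcp_rot: [1.0, 0.027, -0.003, -0.0]
wrist_force: [-0.1, 0.6, -0.0]
finger_gap: 0.706
grasp_force: 0.0
```

Call:
play_rows(
  travel=[
    [0, 0, -0.12],
    [0, 0.1, 0],
    [-0.06, 0.14, 0],
    [-0.07, 0.14, 0],
    [-0.08, 0.14, 0],
  ],
  dr=[
    [0, 0, 0],
    [0, 0, 0],
    [0, 0, 0],
    [0, 0, 0],
    [0, 0, 0],
  ],
  claw=45,
)

```text
t: 38.15
eef_pos: [499.4, -72.3, 118.6]
tcp_rot: [1.0, 0.028, 0.001, 0.0]
wrist_force: [0.8, -0.9, 0.9]
finger_gap: 0.528
grasp_force: 0.0
```

```bash
python3 go.py 498.5 -103.5 20; python3 leg.py 543 63|head -12
```

```text
t 38.1 pos [499.4 -72.3 118.6] yaw 3.18 tilt 0.11 F [ 0.8 -0.9  0.9] gap 45.1 grip 0.0
tool mm [-2.8 31.1 98.6] units [-0.0111  0.1245  0.3945] turn z units -0.0006
scene 254 z range [ 22.1 121.7]
  z 20 15 x 551.0 560.0 y mid 63.9 w 19.0
  z 32 18 x 551.0 559.0 y mid 63.9 w 21.4
  z 44 7 x 555.0 562.0 y mid 62.0 w 18.8
  z 56 43 x 534.0 564.0 y mid 62.4 w 34.5
  z 68 37 x 545.0 564.0 y mid 60.8 w 32.8
  z 80 24 x 551.0 559.0 y mid 61.1 w 24.6
  z 92 20 x 551.0 559.0 y mid 61.8 w 21.7
  z 104 26 x 539.0 559.0 y mid 62.8 w 23.9
  z 116 64 x 535.0 560.0 y mid 61.8 w 23.3
top 136 z range [ 24.4 122.7]
  z 20 6 x 532.0 535.0 y mid 61.3 w 16.0
```

Call:
play_rows(
  travel=[
    [-0.005, 0.06, 0],
    [-0.004, 0.058, 0],
    [0, 0, 0.12],
    [0, 0, 0.12],
    [0, 0, 0.08],
  ],
  dr=[
    [0, 0, 0],
    [0, 0, 0],
    [0, 0, 0],
    [0, 0, 0],
    [0, 0, 0],
  ],
)

```text
t: 38.75
eef_pos: [498.4, -100.6, 35.4]
tcp_rot: [1.0, 0.028, -0.001, -0.0]
wrist_force: [0.7, 0.8, -0.6]
finger_gap: 0.524
grasp_force: 0.0
```

Call:
play_rows(
  travel=[
    [0, 0, 0.06],
    [0, 0, 0.015],
    [0, 0, 0],
    [0, 0, 0],
    [0, 0, 0],
  ],
  dr=[
    [0, 0, 0],
    [0, 0, 0],
    [0, 0, 0],
    [0, 0, 0],
    [0, 0, 0],
  ],
)

```text
t: 39.25
eef_pos: [499.9, -101.0, 19.9]
tcp_rot: [1.0, 0.027, 0.001, 0.0]
wrist_force: [0.3, -0.3, 0.9]
finger_gap: 0.529
grasp_force: 0.0
```

Call:
play_rows(
  travel=[
    [0, 0, 0],
    [0, 0, 0],
    [0, 0, 0],
    [0, 0, 0],
    [0, 0, 0],
  ],
  dr=[
    [0, 0, 0],
    [0, 0, 0],
    [0, 0, 0],
    [0, 0, 0],
    [0, 0, 0],
  ],
  claw=5,
)

```text
t: 39.75
eef_pos: [499.1, -100.9, 19.2]
tcp_rot: [1.0, 0.027, 0.0, 0.0]
wrist_force: [-1.7, -0.9, 3.0]
finger_gap: 0.155
grasp_force: 34.2
```

Call:
play_rows(
  travel=[
    [0, -0.02, 0],
    [0, -0.035, 0],
    [0, -0.035, 0],
    [0, -0.035, 0],
    [0, -0.03, 0],
  ],
  dr=[
    [0, 0, 0],
    [0, 0, 0],
    [0, 0, 0],
    [0, 0, 0],
    [0, 0, 0],
  ],
)

```text
t: 40.25
eef_pos: [496.8, -61.1, 19.1]
tcp_rot: [1.0, 0.028, 0.0, 0.0]
wrist_force: [-0.1, -0.9, 5.5]
finger_gap: 0.155
grasp_force: 34.5
```

Call:
play_rows(
  travel=[
    [0, -0.004, 0],
    [0, -0.004, 0],
    [0, -0.004, 0],
    [0, -0.004, 0],
    [0, -0.004, 0],
  ],
  dr=[
    [0, 0, 0],
    [0, 0, 0],
    [0, 0, 0],
    [0, 0, 0],
    [0, 0, 0],
  ],
)

```text
t: 40.75
eef_pos: [496.5, -56.3, 19.1]
tcp_rot: [1.0, 0.028, 0.0, 0.0]
wrist_force: [-1.2, -1.3, 5.5]
finger_gap: 0.154
grasp_force: 34.5
```

Call:
play_rows(
  travel=[
    [0, -0.004, 0],
    [0, -0.004, 0],
    [0, -0.004, 0],
    [0, -0.004, 0],
    [0, -0.004, 0],
  ],
  dr=[
    [0, 0, 0],
    [0, 0, 0],
    [0, 0, 0],
    [0, 0, 0],
    [0, 0, 0],
  ],
)

```text
t: 41.25
eef_pos: [496.2, -51.5, 19.2]
tcp_rot: [1.0, 0.028, 0.0, 0.0]
wrist_force: [-2.4, -1.3, 3.6]
finger_gap: 0.154
grasp_force: 34.5
```

Call:
play_rows(
  travel=[
    [0, -0.003, 0],
    [0, -0.003, 0],
    [0, -0.003, 0],
    [0, -0.003, 0],
    [0, 0, 0],
  ],
  dr=[
    [0, 0, 0],
    [0, 0, 0],
    [0, 0, 0],
    [0, 0, 0],
    [0, 0, 0],
  ],
)

```text
t: 41.75
eef_pos: [496.0, -48.4, 19.1]
tcp_rot: [1.0, 0.028, 0.0, 0.0]
wrist_force: [-0.9, -2.1, 6.2]
finger_gap: 0.157
grasp_force: 34.5
```

Call:
play_rows(
  travel=[
    [0, -0.003, 0],
    [0, -0.003, 0],
    [0, -0.003, 0],
    [0, -0.003, 0],
    [0, 0, 0],
  ],
  dr=[
    [0, 0, 0],
    [0, 0, 0],
    [0, 0, 0],
    [0, 0, 0],
    [0, 0, 0],
  ],
)

```text
t: 42.25
eef_pos: [495.8, -45.4, 19.1]
tcp_rot: [1.0, 0.028, 0.0, 0.0]
wrist_force: [-1.5, -1.5, 6.1]
finger_gap: 0.152
grasp_force: 34.5
```

```bash
python3 go.py 498.5 -105 20;python3 jaw.py;python3 leg.py 543 66|head -10
```

```text
t 42.2 pos [495.8 -45.4  19.1] yaw 3.16 tilt 0.03 F [-1.5 -1.5  6.1] gap 13.0 grip 34.5
tool mm [-0.9 59.6 -0.9] units [-0.0035  0.2385 -0.0034] turn z units -0.0007
[(41, 9), (44, 15), (47, 13), (50, 8), (53, 7), (56, 3), (59, 3), (62, 4), (65, 4), (68, 4), (71, 4), (74, 5), (77, 4), (80, 3), (83, 5), (86, 9), (89, 13), (92, 13), (95, 4)]
jaw [42.7 48.8 64.4]
jaw [68.4 88.2 95.7]
scene 254 z range [ 23.6 120.7]
  z 20 17 x 513.0 560.0 y mid 56.4 w 51.3
  z 32 17 x 511.0 560.0 y mid 58.5 w 51.5
  z 44 11 x 554.0 560.0 y mid 70.1 w 19.5
  z 56 47 x 535.0 565.0 y mid 70.8 w 36.0
  z 68 31 x 540.0 564.0 y mid 72.9 w 30.2
  z 80 22 x 549.0 559.0 y mid 69.2 w 24.7
  z 92 22 x 552.0 560.0 y mid 69.9 w 21.8
  z 104 24 x 535.0 559.0 y mid 70.7 w 20.8
  z 116 63 x 534.0 559.0 y mid 70.5 w 23.3
```

Call:
play_rows(
  travel=[
    [0, -0.003, 0],
    [0, -0.003, 0],
    [0, -0.003, 0],
    [0, -0.003, 0],
    [0, 0, 0],
  ],
  dr=[
    [0, 0, 0],
    [0, 0, 0],
    [0, 0, 0],
    [0, 0, 0],
    [0, 0, 0],
  ],
)

```text
t: 42.9
eef_pos: [495.7, -42.9, 19.2]
tcp_rot: [1.0, 0.028, 0.0, 0.001]
wrist_force: [-2.3, -4.2, 5.5]
finger_gap: 0.155
grasp_force: 34.5
```

Call:
play_rows(
  travel=[
    [0, -0.003, 0],
    [0, -0.003, 0],
    [0, -0.003, 0],
    [0, -0.003, 0],
    [0, 0, 0],
  ],
  dr=[
    [0, 0, 0],
    [0, 0, 0],
    [0, 0, 0],
    [0, 0, 0],
    [0, 0, 0],
  ],
)

```text
t: 43.4
eef_pos: [495.5, -40.5, 19.2]
tcp_rot: [1.0, 0.027, 0.0, 0.001]
wrist_force: [-1.9, -4.6, 5.8]
finger_gap: 0.156
grasp_force: 34.5
```

Call:
play_rows(
  travel=[
    [0, -0.003, 0],
    [0, -0.002, 0],
    [0, 0, 0],
    [0, 0, 0],
    [0, 0, 0],
  ],
  dr=[
    [0, 0, 0],
    [0, 0, 0],
    [0, 0, 0],
    [0, 0, 0],
    [0, 0, 0],
  ],
)

```text
t: 43.9
eef_pos: [495.4, -39.5, 19.2]
tcp_rot: [1.0, 0.027, 0.0, 0.001]
wrist_force: [-1.4, -4.7, 5.6]
finger_gap: 0.153
grasp_force: 34.5
```

```bash
python3 go.py 498.5 -105 20;python3 jaw.py;python3 leg.py 543 70|head -10
```

```text
t 43.9 pos [495.4 -39.5  19.2] yaw 3.14 tilt 0.16 F [-1.4 -4.7  5.6] gap 13.0 grip 34.5
tool mm [-0.8 65.5 -0.8] units [-0.0032  0.2621 -0.0032] turn z units -0.0007
[(41, 9), (44, 13), (47, 14), (50, 8), (53, 9), (56, 3), (59, 4), (62, 4), (65, 5), (68, 5), (71, 3), (74, 5), (77, 3), (80, 4), (83, 5), (86, 9), (89, 14), (92, 14), (95, 4)]
jaw [43.  49.1 64.4]
jaw [67.7 88.3 95.7]
scene 256 z range [ 23.7 120.3]
  z 20 16 x 552.0 561.0 y mid 70.9 w 22.4
  z 32 20 x 513.0 560.0 y mid 58.8 w 50.8
  z 44 11 x 555.0 560.0 y mid 68.8 w 17.0
  z 56 42 x 537.0 565.0 y mid 71.2 w 35.2
  z 68 36 x 542.0 564.0 y mid 69.9 w 34.1
  z 80 21 x 546.0 559.0 y mid 70.1 w 26.4
  z 92 22 x 548.0 559.0 y mid 70.7 w 23.6
  z 104 30 x 540.0 559.0 y mid 70.6 w 23.2
  z 116 58 x 535.0 559.0 y mid 70.2 w 22.5
```

The jaws are stopped at a gap of 29.7 (outer 43.0 to 95.7) with about 4.7 N, so leg c is a 30 mm leg for the round dish. A touch more press for margin, then open.

Call:
play_rows(
  travel=[
    [0, -0.004, 0],
    [0, 0, 0],
    [0, 0, 0],
    [0, 0, 0],
    [0, 0, 0],
  ],
  dr=[
    [0, 0, 0],
    [0, 0, 0],
    [0, 0, 0],
    [0, 0, 0],
    [0, 0, 0],
  ],
)

```text
t: 44.55
eef_pos: [495.4, -38.7, 19.2]
tcp_rot: [1.0, 0.027, 0.0, 0.002]
wrist_force: [-1.3, -5.9, 5.5]
finger_gap: 0.158
grasp_force: 34.5
```

Call:
play_rows(
  travel=[
    [0, 0.02, 0],
    [0, 0.04, 0],
    [0, 0.05, 0],
    [0, 0.05, 0],
    [0, 0.05, 0],
  ],
  dr=[
    [0, 0, 0],
    [0, 0, 0],
    [0, 0, 0],
    [0, 0, 0],
    [0, 0, 0],
  ],
)

```text
t: 45.05
eef_pos: [498.5, -89.0, 19.1]
tcp_rot: [1.0, 0.028, 0.0, -0.001]
wrist_force: [-1.3, 0.7, 5.0]
finger_gap: 0.153
grasp_force: 34.4
```

Call:
play_rows(
  travel=[
    [0, 0.03, 0],
    [0, 0.01, 0],
    [0, 0, 0],
    [0, 0, 0],
    [0, 0, 0],
  ],
  dr=[
    [0, 0, 0],
    [0, 0, 0],
    [0, 0, 0],
    [0, 0, 0],
    [0, 0, 0],
  ],
)

```text
t: 45.55
eef_pos: [499.1, -99.0, 19.1]
tcp_rot: [1.0, 0.028, 0.0, -0.0]
wrist_force: [-1.0, 0.2, 4.9]
finger_gap: 0.156
grasp_force: 34.4
```

Call:
play_rows(
  travel=[
    [0, 0, 0],
    [0, 0, 0],
    [0, 0, 0],
    [0, 0, -0.06],
    [0, 0, -0.12],
  ],
  dr=[
    [0, 0, 0],
    [0, 0, 0],
    [0, 0, 0],
    [0, 0, 0],
    [0, 0, 0],
  ],
  claw=50,
)

```text
t: 46.05
eef_pos: [496.0, -99.1, 60.5]
tcp_rot: [1.0, 0.027, -0.004, -0.001]
wrist_force: [-0.1, 0.1, -0.2]
finger_gap: 0.586
grasp_force: 0.0
```

Call:
play_rows(
  travel=[
    [0, 0, -0.14],
    [0, 0, -0.12],
    [0.04, -0.1, 0],
    [0.05, -0.12, 0],
    [0.05, -0.12, 0],
  ],
  dr=[
    [0, 0, 0],
    [0, 0, 0],
    [0, 0, 0],
    [0, 0, 0],
    [0, 0, 0],
  ],
  claw=60,
)

```text
t: 46.55
eef_pos: [529.3, -12.5, 128.6]
tcp_rot: [1.0, 0.027, 0.0, -0.0]
wrist_force: [0.6, 0.1, -0.3]
finger_gap: 0.702
grasp_force: 0.0
```

Call:
play_rows(
  travel=[
    [0.025, -0.1, 0],
    [0.025, -0.1, 0],
    [0, 0, 0],
    [0, 0, 0],
    [0, 0, 0],
  ],
  dr=[
    [0, 0, 0],
    [0, 0, 0],
    [0, 0, 0],
    [0, 0, 0],
    [0, 0, 0],
  ],
)

```text
t: 47.05
eef_pos: [538.5, 36.5, 128.2]
tcp_rot: [1.0, 0.027, -0.0, 0.0]
wrist_force: [-0.6, -0.6, -0.2]
finger_gap: 0.705
grasp_force: 0.0
```

```bash
python3 go.py 545 71.5 45;python3 leg.py 543 70 | head -11
```

```text
t 47.0 pos [538.5  36.5 128.2] yaw 3.09 tilt 0.05 F [-0.6 -0.6 -0.2] gap 60.2 grip 0.0
tool mm [  8.5 -34.5  83.2] units [ 0.0341 -0.1381  0.3328] turn z units -0.0009
scene 278 z range [ 23.5 321.3]
  z 20 16 x 549.0 560.0 y mid 72.6 w 19.0
  z 32 16 x 544.0 559.0 y mid 72.9 w 22.5
  z 44 12 x 555.0 560.0 y mid 70.1 w 19.5
  z 56 43 x 538.0 565.0 y mid 70.7 w 34.1
  z 68 36 x 539.0 563.0 y mid 70.4 w 36.7
  z 80 24 x 545.0 559.0 y mid 69.7 w 27.1
  z 92 21 x 547.0 558.0 y mid 70.8 w 23.5
  z 104 27 x 533.0 559.0 y mid 70.1 w 25.6
  z 116 66 x 534.0 558.0 y mid 70.2 w 24.0
top 80 z range [ 30.2 303.4]
```

Call:
play_rows(
  travel=[
    [0.017, -0.07, 0],
    [0.017, -0.068, 0],
    [0, 0, 0.08],
    [0, 0, 0.1],
    [0, 0, 0.08],
  ],
  dr=[
    [0, 0, 0],
    [0, 0, 0],
    [0, 0, 0],
    [0, 0, 0],
    [0, 0, 0],
  ],
)

```text
t: 47.65
eef_pos: [545.2, 71.4, 62.5]
tcp_rot: [1.0, 0.027, -0.0, 0.0]
wrist_force: [0.3, -0.2, 0.7]
finger_gap: 0.708
grasp_force: 0.0
```

Call:
play_rows(
  travel=[
    [0, 0, 0.05],
    [0, 0, 0.018],
    [0, 0, 0],
    [0, 0, 0],
    [0, 0, 0],
  ],
  dr=[
    [0, 0, 0],
    [0, 0, 0],
    [0, 0, 0],
    [0, 0, 0],
    [0, 0, 0],
  ],
)

```text
t: 48.15
eef_pos: [546.5, 72.1, 48.0]
tcp_rot: [1.0, 0.027, 0.001, 0.0]
wrist_force: [0.3, -0.2, 0.2]
finger_gap: 0.708
grasp_force: 0.0
```

Call:
play_rows(
  travel=[
    [0, 0, 0],
    [0, 0, 0],
    [0, 0, 0],
    [0, 0, 0],
    [0, 0, 0],
  ],
  dr=[
    [0, 0, 0],
    [0, 0, 0],
    [0, 0, 0],
    [0, 0, 0],
    [0, 0, 0],
  ],
  claw=15,
)

```text
t: 48.65
eef_pos: [545.9, 71.7, 47.1]
tcp_rot: [1.0, 0.027, 0.001, 0.001]
wrist_force: [-0.2, -1.7, 2.6]
finger_gap: 0.32
grasp_force: 29.4
```

Call:
play_rows(
  travel=[
    [0, 0, -0.06],
    [0, 0, -0.12],
    [0, 0, -0.15],
    [0, 0.08, 0],
    [0, 0.1, 0],
  ],
  dr=[
    [0, 0, 0],
    [0, 0, 0],
    [0, 0, 0],
    [0, 0, 0],
    [0, 0, 0],
  ],
)

```text
t: 49.15
eef_pos: [549.0, 28.3, 132.0]
tcp_rot: [1.0, 0.029, 0.002, -0.001]
wrist_force: [0.7, -0.1, -1.1]
finger_gap: 0.32
grasp_force: 29.5
```

```bash
python3 go.py 588.5 -297 39; python3 trays.py | grep dish
```

```text
t 49.1 pos [549.   28.3 132. ] yaw 3.28 tilt 0.27 F [ 0.7 -0.1 -1.1] gap 27.3 grip 29.5
tool mm [ 20.1 327.1  93. ] units [0.0804 1.3084 0.372 ] turn z units -0.0003
scene dish 90 med [ 644.2 -277.6   35.5] (array([ 609.8, -295.1]), array([ 89.3, 126. ]), 8.29) circ [array([ 589.6, -298.4]), np.float64(62.3)]
top dish 163 med [ 576.7 -301.6   34.3] (array([ 587.1, -295.2]), array([128.8, 129.4]), 33.91) circ [array([ 588.1, -295.3]), np.float64(63.3)]
```

Call:
play_rows(
  travel=[
    [0.008, 0.14, 0],
    [0.008, 0.15, 0],
    [0.008, 0.15, 0],
    [0.008, 0.15, 0],
    [0.008, 0.15, 0],
  ],
  dr=[
    [0, 0, 0],
    [0, 0, 0],
    [0, 0, 0],
    [0, 0, 0],
    [0, 0, 0],
  ],
)

```text
t: 49.75
eef_pos: [568.1, -157.0, 129.3]
tcp_rot: [1.0, 0.028, 0.0, -0.001]
wrist_force: [0.6, -0.2, -0.8]
finger_gap: 0.321
grasp_force: 29.6
```

Call:
play_rows(
  travel=[
    [0.01, 0.15, 0],
    [0.01, 0.15, 0],
    [0.01, 0.14, 0],
    [0.01, 0.12, 0],
    [0, 0, 0],
  ],
  dr=[
    [0, 0, 0],
    [0, 0, 0],
    [0, 0, 0],
    [0, 0, 0],
    [0, 0, 0],
  ],
)

```text
t: 50.25
eef_pos: [585.6, -299.1, 128.4]
tcp_rot: [1.0, 0.025, -0.0, -0.0]
wrist_force: [0.7, 0.1, -1.7]
finger_gap: 0.315
grasp_force: 29.6
```

```bash
python3 go.py 588.5 -297 40.5; python3 trays.py | grep dish
```

```text
t 50.2 pos [ 585.6 -299.1  128.4] yaw 2.91 tilt 0.02 F [ 0.7  0.1 -1.7] gap 26.9 grip 29.6
tool mm [ 3.1 -1.9 87.9] units [ 0.0122 -0.0078  0.3515] turn z units -0.0014
scene dish 92 med [ 643.2 -275.1   34.9] (array([ 612.3, -300.1]), array([127.7,  82.8]), 85.74) circ [array([ 589.3, -298.5]), np.float64(62.6)]
```

Call:
play_rows(
  travel=[
    [0.012, -0.008, 0.06],
    [0, 0, 0.1],
    [0, 0, 0.1],
    [0, 0, 0.06],
    [0, 0, 0.02],
  ],
  dr=[
    [0, 0, 0],
    [0, 0, 0],
    [0, 0, 0],
    [0, 0, 0],
    [0, 0, 0],
  ],
)

```text
t: 50.85
eef_pos: [587.1, -291.6, 40.7]
tcp_rot: [1.0, 0.028, -0.002, -0.002]
wrist_force: [0.4, -0.4, -0.2]
finger_gap: 0.323
grasp_force: 29.6
```

Call:
play_rows(
  travel=[
    [0, 0, 0.01],
    [0, 0, 0.004],
    [0, 0, 0],
    [0, 0, 0],
    [0, 0, 0],
  ],
  dr=[
    [0, 0, 0],
    [0, 0, 0],
    [0, 0, 0],
    [0, 0, 0],
    [0, 0, 0],
  ],
)

```text
t: 51.35
eef_pos: [588.9, -294.4, 41.5]
tcp_rot: [1.0, 0.027, 0.001, 0.0]
wrist_force: [-0.2, -0.2, -0.7]
finger_gap: 0.318
grasp_force: 29.6
```

Lower the last 1.5 mm, release, rise and return to the thumb grip.

Call:
play_rows(
  travel=[
    [0, 0, 0.006],
    [0, 0, 0],
    [0, 0, 0],
    [0, 0, 0],
    [0, 0, 0],
  ],
  dr=[
    [0, 0, 0],
    [0, 0, 0],
    [0, 0, 0],
    [0, 0, 0],
    [0, 0, 0],
  ],
)

```text
t: 51.85
eef_pos: [589.0, -294.5, 40.1]
tcp_rot: [1.0, 0.027, 0.001, 0.001]
wrist_force: [-0.1, -0.6, 6.3]
finger_gap: 0.318
grasp_force: 29.8
```

Call:
play_rows(
  travel=[
    [0, 0, 0],
    [0, 0, 0],
    [0, 0, 0],
    [0, 0, -0.04],
    [0, 0, -0.12],
  ],
  dr=[
    [0, 0, 0],
    [0, 0, 0],
    [0, 0, 0],
    [0, 0, 0],
    [0, 0, 0],
  ],
  claw=60,
)

```text
t: 52.35
eef_pos: [586.0, -292.5, 75.2]
tcp_rot: [1.0, 0.027, -0.004, -0.002]
wrist_force: [-0.4, -0.1, 0.1]
finger_gap: 0.7
grasp_force: 0.0
```

Call:
play_rows(
  travel=[
    [0, 0, -0.14],
    [0, 0, -0.06],
    [-0.04, -0.1, 0],
    [-0.08, -0.14, 0],
    [-0.08, -0.14, 0],
  ],
  dr=[
    [0, 0, 0],
    [0, 0, 0],
    [0, 0, 0],
    [0, 0, 0],
    [0, 0, 0],
  ],
)

```text
t: 52.85
eef_pos: [532.6, -201.1, 128.7]
tcp_rot: [1.0, 0.027, -0.0, -0.0]
wrist_force: [-0.6, -0.4, 0.5]
finger_gap: 0.7
grasp_force: 0.0
```

Call:
play_rows(
  travel=[
    [-0.06, -0.14, 0],
    [-0.05, -0.14, 0],
    [0, 0, 0],
    [0, 0, 0],
    [0, 0, 0],
  ],
  dr=[
    [0, 0, 0],
    [0, 0, 0],
    [0, 0, 0],
    [0, 0, 0],
    [0, 0, 0],
  ],
  claw=45,
)

```text
t: 53.35
eef_pos: [502.5, -134.3, 129.1]
tcp_rot: [1.0, 0.027, 0.0, 0.0]
wrist_force: [-0.1, -0.2, 0.5]
finger_gap: 0.523
grasp_force: 0.0
```

```bash
python3 go.py 498.8 -99 20; python3 leg.py 588 -295
```

```text
t 53.4 pos [ 502.5 -134.3  129.1] yaw 3.1 tilt 0.05 F [-0.1 -0.2  0.5] gap 44.6 grip 0.0
tool mm [ -1.6 -35.4 109.1] units [-0.0064 -0.1417  0.4365] turn z units -0.0008
scene 162 z range [ 21.2 114.1]
  z 20 6 x 548.0 633.0 y mid -278.2 w 52.7
  z 32 10 x 545.0 633.0 y mid -276.8 w 52.5
  z 44 6 x 599.0 607.0 y mid -295.6 w 22.4
  z 56 54 x 572.0 607.0 y mid -296.4 w 39.4
  z 104 74 x 576.0 602.0 y mid -296.6 w 27.8
top 164 z range [ 21.5 116. ]
  z 20 8 x 544.0 633.0 y mid -296.3 w 86.5
  z 44 14 x 572.0 603.0 y mid -290.6 w 33.6
  z 56 43 x 569.0 606.0 y mid -291.9 w 36.9
  z 68 8 x 576.0 596.0 y mid -289.6 w 17.5
  z 80 14 x 574.0 590.0 y mid -291.3 w 23.8
  z 92 13 x 577.0 602.0 y mid -293.9 w 27.2
  z 104 57 x 574.0 600.0 y mid -292.0 w 27.1
```

Call:
play_rows(
  travel=[
    [-0.006, -0.07, 0],
    [0, -0.071, 0],
    [0, 0, 0.12],
    [0, 0, 0.12],
    [0, 0, 0.1],
  ],
  dr=[
    [0, 0, 0],
    [0, 0, 0],
    [0, 0, 0],
    [0, 0, 0],
    [0, 0, 0],
  ],
)

```text
t: 53.95
eef_pos: [498.7, -99.0, 42.5]
tcp_rot: [1.0, 0.027, -0.0, -0.0]
wrist_force: [0.4, -0.7, -0.2]
finger_gap: 0.524
grasp_force: 0.0
```

Call:
play_rows(
  travel=[
    [0, 0, 0.08],
    [0, 0, 0.016],
    [0, 0, 0],
    [0, 0, 0],
    [0, 0, 0],
  ],
  dr=[
    [0, 0, 0],
    [0, 0, 0],
    [0, 0, 0],
    [0, 0, 0],
    [0, 0, 0],
  ],
)

```text
t: 54.45
eef_pos: [500.0, -99.0, 21.7]
tcp_rot: [1.0, 0.027, 0.001, 0.001]
wrist_force: [0.4, 0.0, 0.2]
finger_gap: 0.527
grasp_force: 0.0
```

Call:
play_rows(
  travel=[
    [0, 0, 0],
    [0, 0, 0],
    [0, 0, 0],
    [0, 0, 0],
    [0, 0, 0],
  ],
  dr=[
    [0, 0, 0],
    [0, 0, 0],
    [0, 0, 0],
    [0, 0, 0],
    [0, 0, 0],
  ],
  claw=5,
)

```text
t: 54.95
eef_pos: [499.1, -98.5, 20.8]
tcp_rot: [1.0, 0.027, 0.001, 0.0]
wrist_force: [-1.1, -0.3, 4.5]
finger_gap: 0.154
grasp_force: 34.2
```

Call:
play_rows(
  travel=[
    [0, -0.02, 0],
    [0, -0.05, 0],
    [0, -0.06, 0],
    [0, -0.06, 0],
    [0, -0.05, 0],
  ],
  dr=[
    [0, 0, 0],
    [0, 0, 0],
    [0, 0, 0],
    [0, 0, 0],
    [0, 0, 0],
  ],
)

```text
t: 55.45
eef_pos: [495.5, -37.9, 20.8]
tcp_rot: [1.0, 0.027, 0.0, 0.0]
wrist_force: [-2.4, -2.3, 5.3]
finger_gap: 0.157
grasp_force: 34.4
```

Call:
play_rows(
  travel=[
    [0, -0.03, 0],
    [0, -0.03, 0],
    [0, -0.01, 0],
    [0, 0, 0],
    [0, 0, 0],
  ],
  dr=[
    [0, 0, 0],
    [0, 0, 0],
    [0, 0, 0],
    [0, 0, 0],
    [0, 0, 0],
  ],
)

```text
t: 55.95
eef_pos: [494.5, -20.5, 20.7]
tcp_rot: [1.0, 0.028, 0.0, 0.0]
wrist_force: [-1.9, -1.1, 5.9]
finger_gap: 0.154
grasp_force: 34.4
```

Call:
play_rows(
  travel=[
    [0, -0.006, 0],
    [0, -0.006, 0],
    [0, 0, 0],
    [0, 0, 0],
    [0, 0, 0],
  ],
  dr=[
    [0, 0, 0],
    [0, 0, 0],
    [0, 0, 0],
    [0, 0, 0],
    [0, 0, 0],
  ],
)

```text
t: 56.45
eef_pos: [494.3, -17.7, 20.7]
tcp_rot: [1.0, 0.027, 0.0, 0.0]
wrist_force: [-2.3, -0.3, 5.6]
finger_gap: 0.156
grasp_force: 34.5
```

```bash
python3 go.py 498.8 -18 20; python3 jaw.py
```

```text
t 56.5 pos [494.3 -17.7  20.7] yaw 3.15 tilt 0.03 F [-2.3 -0.3  5.6] gap 13.3 grip 34.5
tool mm [4.5 0.5 0.7] units [0.0181 0.0021 0.003 ] turn z units -0.0007
[(68, 2), (71, 13), (74, 14), (77, 13), (80, 12), (83, 9), (86, 15), (89, 14), (92, 16), (95, 4)]
jaw None
jaw [71.5 84.  95.2]
```

Call:
play_rows(
  travel=[
    [0, -0.008, 0],
    [0, -0.008, 0],
    [0, -0.008, 0],
    [0, 0, 0],
    [0, 0, 0],
  ],
  dr=[
    [0, 0, 0],
    [0, 0, 0],
    [0, 0, 0],
    [0, 0, 0],
    [0, 0, 0],
  ],
)

```text
t: 57.0
eef_pos: [493.9, -12.5, 20.8]
tcp_rot: [1.0, 0.027, 0.0, 0.001]
wrist_force: [-1.7, -2.8, 6.7]
finger_gap: 0.152
grasp_force: 34.4
```

Call:
play_rows(
  travel=[
    [0, 0, 0],
    [0, 0, 0],
    [0, 0, 0],
    [0, 0, -0.06],
    [0, 0, -0.12],
  ],
  dr=[
    [0, 0, 0],
    [0, 0, 0],
    [0, 0, 0],
    [0, 0, 0],
    [0, 0, 0],
  ],
  claw=50,
)

```text
t: 57.5
eef_pos: [491.1, -11.3, 62.0]
tcp_rot: [1.0, 0.027, -0.004, -0.001]
wrist_force: [0.7, -0.4, -0.9]
finger_gap: 0.587
grasp_force: 0.0
```

Call:
play_rows(
  travel=[
    [0, 0, -0.14],
    [0, 0, -0.14],
    [-0.12, 0, 0],
    [-0.14, 0, 0],
    [-0.14, 0, 0],
  ],
  dr=[
    [0, 0, 0],
    [0, 0, 0],
    [0, 0, 0],
    [0, 0, 0],
    [0, 0, 0],
  ],
)

```text
t: 58.0
eef_pos: [393.0, -17.1, 134.7]
tcp_rot: [1.0, 0.028, -0.0, -0.0]
wrist_force: [-0.2, 0.5, -0.1]
finger_gap: 0.584
grasp_force: 0.0
```

Call:
play_rows(
  travel=[
    [0, 0, 0],
    [0, 0, 0],
    [0, 0, 0],
    [0, 0, 0],
    [0, 0, 0],
  ],
  dr=[
    [0, 0, 0],
    [0, 0, 0],
    [0, 0, 0],
    [0, 0, 0],
    [0, 0, 0],
  ],
)

```text
t: 58.5
eef_pos: [394.7, -17.5, 134.9]
tcp_rot: [1.0, 0.027, -0.0, -0.0]
wrist_force: [-0.6, 0.5, -0.4]
finger_gap: 0.586
grasp_force: 0.0
```

```bash
python3 jaw.py; python3 trays.py; python3 - <<'E'
from h import *
p,d=optics.read_camera("scene")
cv2.imwrite("pics/g.png",cv2.convertScaleAbs(cv2.resize(p[90:320,100:480],(798,483),interpolation=cv2.INTER_CUBIC)[:,:,::-1],alpha=1.8))
E
```

```text
[(71, 8), (74, 14), (77, 13), (80, 14), (83, 12), (86, 14), (89, 14), (92, 14), (95, 5)]
jaw None
jaw [72.8 84.3 95.3]
scene dish 84 med [ 644.9 -277.9   34.9] (array([ 609.5, -293.7]), array([ 90.2, 124.4]), 8.39) circ [array([ 590.7, -297.4]), np.float64(60.8)]
scene tray 420 med [ 424.6 -344.7   34.5] (array([ 490.2, -341.9]), array([337.3, 164.1]), 10.58) circ 
top dish 156 med [ 574.2 -296.1   33.5] (array([ 588.4, -295.7]), array([127.9, 130.4]), 44.33) circ [array([ 588.1, -295.6]), np.float64(63.3)]
top tray 306 med [ 405.9 -361.9   34.1] (array([ 489. , -355.3]), array([326. , 157.7]), 0.19) circ
```

View pics/g.png

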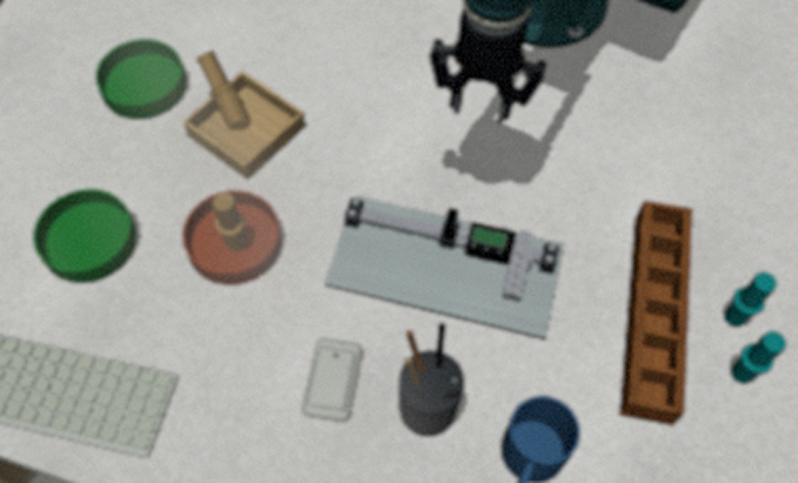

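The crop shows the jaws shut and leg c standing in the terracotta dish at (232,225). The square tray has been knocked: leg a now leans over its rim, from (238,125) inside to (207,55) outside. I'll measure whether its seat end is inside the tray.

```bash
python3 - <<'E'
from h import *
for n in("scene","top"):
    p,d=optics.read_camera(n); W=cloud(n,d)
    r=max(trace(n,"square_tray"),key=lambda r:r["conf"]*(np.nanmedian(W[r["pixels"]][:,1])<-200))
    P=W[r["pixels"]]; P=P[~np.isnan(P[:,0])]; rim=P[(P[:,2]>28)&(P[:,2]<40)]; print(n,r["conf"],r["extent"],"rim",rect(rim),"all",rect(P[P[:,2]>3]))
    f=P[P[:,2]<10]; print(" floor med",np.median(f,0).round(1))
    for r in trace(n,"leg_a"):
        Q=W[r["pixels"]]; Q=Q[~np.isnan(Q[:,0])]; m=np.median(Q,0)
        if m[1]<-310 and m[0]<530:
            print(" leg",round(r["conf"],2),rect(Q),m.round(1)); 
            u,s,v=np.linalg.svd(Q-Q.mean(0),full_matrices=False); a=v[0]; t=(Q-m)@a
            for lo in np.arange(-70,70,14):
                k=Q[(t>=lo)&(t<lo+14)]
                if len(k)>4: 
                    w=np.ptp((k-m)@v[1]); print("   ",k.mean(0).round(0),"w",w.round(0))
q=cv2.resize(p[200:300,320:440],(720,600),interpolation=cv2.INTER_CUBIC)
cv2.imwrite("pics/i.png",q[:,:,::-1])
E
```

```text
scene 0.79 [189.2, 126.0, 246.2, 173.9] rim (array([ 405.2, -359. ]), array([129.4, 127.4]), 68.59) all (array([ 405.6, -359.2]), array([129.4, 128.3]), 68.59)
 floor med [ 403.1 -359.7    6.5]
 leg 0.6 (array([ 348.5, -427.8]), array([176.3,  40.3]), 41.71) [ 384.7 -399.4   60.6]
    [ 363. -426.   94.] w 18.0
    [ 368. -420.   83.] w 107.0
    [ 370. -414.   67.] w 103.0
    [ 379. -406.   60.] w 99.0
    [ 389. -395.   56.] w 88.0
    [ 394. -387.   46.] w 61.0
    [ 401. -379.   38.] w 54.0
    [ 407. -372.   32.] w 37.0
top 0.59 [355.3, 235.3, 405.4, 283.1] rim (array([ 404.2, -356.5]), array([126.5, 127.4]), 69.05) all (array([ 405. , -356.7]), array([127. , 128.4]), 69.38)
 floor med [ 413.4 -351.2    4.1]
 leg 0.93 (array([ 382.4, -400.5]), array([92.3, 42.5]), 60.89) [ 379.5 -394.2   63.4]
    [ 401. -365.   33.] w 30.0
    [ 396. -373.   40.] w 34.0
    [ 389. -382.   48.] w 36.0
    [ 383. -391.   60.] w 35.0
    [ 377. -399.   67.] w 31.0
    [ 370. -407.   77.] w 26.0
    [ 365. -415.   87.] w 24.0
    [ 357. -425.   92.] w 24.0
```

View pics/i.png

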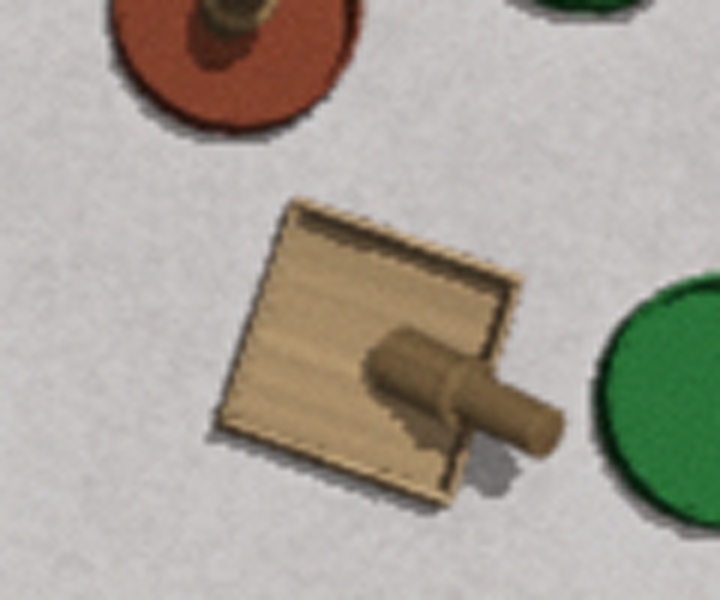

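The top-view crop shows the seat end of leg a at (400,360), near the tray's centre, with the stem resting over the rim. Its origin is at about (402,-364) against the tray centre (405,-358), under 20 mm high and at rest, so it meets the requirement. Leg c stands in the dish, the jaws are shut and the arm is clear, so I'm handing in.

```bash
python3 -c "
from cell import job
print(job.close_job())"
```

```text
the job is handed in; nothing more can be done
None
```

I gauged both leg feet in rack order and handed the job in (verdict not shown): the 36 mm one from cell 1 is in the square tray, leaning over the rim after a knock but with its seat near the centre, the 30 mm one from cell 3 stands in the terracotta dish, the caliper is shut, and the mug, pen pot and mouse were not touched.

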